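Test a returned battery pack: load the bay, refit the selector knob, hold it pressed

ROBOT

A 6-joint arm with a two-finger parallel gripper is mounted at the origin on the work surface. World frame = base frame: x ahead of the robot, y to its left, z up, the work surface at z = 0. Lengths are in mm, angles in rad, forces in N, time in s.
With the tool pointing down it reaches from about 350 to 975 mm from the base axis. Payload 7.1 kg.
Tool frame: the origin (TCP) lies between the finger pads; the fingertips stand 8 mm ahead of it and the grasp point (between the pads) lies 11 mm behind it (ctrl.tips_ahead is the distance from the TCP to the fingertips, in mm); y points along the fingers, z is the direction in which the jaws open and shut, and the axes are right-handed (so a half turn about y gives the same grasp; the last joint's range is limited). The gripper opens to 88 mm and grips with 3 to 60 N. Pads are 20 mm wide; open, the fingers measure 115 mm over their backs; the gripper's body (75 mm by 178 mm) begins 61 mm behind the grasp point.
Start: joints at [1.228, 0.423, 1.63, -0, 1.089, -0.019], TCP at [198.825, 592.514, 230.675] pointing down, gripper open.
Joint ranges: [-3, 3], [-0.9, 2.11], [0.09, 2.58], [-1.31, 4.45], [0.11, 2.69], [-2.54, 2.54]. Speed limits (rad/s): [2.39, 2.39, 3.01, 3.14, 3.14, 3.14].

INTERFACE

Orientations are given as a rotation vector (axis times angle).
In Python, from workcell import ctrl gives the robot as it stands.
- The arm moves only by the shell command python3 -m creep 'ROWS'. ROWS is JSON, a list of rows, each an object of numbers: "tx", "ty", "tz": the shift along the world's x, y, z in mm; "rx", "ry", "rz": the turn, a rotation vector about the world's x, y, z in rad; "fingers": the closure in counts, from 0 (fully open) to 255 (shut). A call has 1 to 10 rows; each row is the pose to reach, as a shift and turn from the pose commanded when the call began; what a row does not reach only later rows make up. A row lasts 1/8 s, in which the tool goes at most 62.5 mm and 10.7 degrees, less where a joint would pass 70% of its speed; a pose out of reach is approached as far as the arm can. A call with a gripper value outside its range is refused whole. The fingers move at their own pace and stop on an object; the grip force is fixed at half the most. Time passes only in rows, so rows that repeat a pose let the fingers close. It gives the time, the measured TCP pose, the force and the opening at its end, in the units of the state.
- ctrl.get_obs(): the state, without advancing time (a new reading comes with each control period).
- ctrl.get_image(name): name is "side" or "top" or "wrist"; returns a dict with "pixels" (384x512x3 uint8, blue, green, red), "intrinsics" (3x3 intrinsics, pixels), "rvec" (rotation vector, rad) and "tvec" (3), from world to camera coordinates, as OpenCV has them. Camera axes: x right, y down, z forward; pixel columns grow to the right and rows downward; lengths in mm; the calibration is good to about 2 mm. A picture is of the moment at which its call begins. There is no depth.
- ctrl.close_job(): hands the job in, once; it reports no verdict.
The state is a dict: "t": time; "qpos": joint angles; "qvel": joint speeds; "joint_torque": joint torques, N m; "ee_pos": TCP position; "orientation": TCP orientation; "ft_force": force on the tool from outside, world axes, zero at the start; "moment": the same for the moment, N m; "width": finger opening in mm.
Only numpy, scipy, OpenCV 4.12 (cv2) and the standard library are available. Lean on these libraries where they do the work, as an engineer would, in place of code of your own. Each camera call takes 0.05 s, during which the arm holds its last target.

TASK

Take the light-grey battery pack out of its cardboard tray and lower it (do not drop it) fully home into the matching bay of the tester. Then pick up the black pointer knob that came off the tester, turn it so that the flat in its bore matches the flat of the D-shaft, push it fully home on the shaft, and press it right down against the spring to run the load test: the program finishes while still holding the knob pressed. Leave the other packs where they are.

Things in the scene. Friction and masses are not known exactly. Their poses are not given: they have to be found in the camera images.
- pack_center (a point): Light-grey battery pack, dark base, pale blue label, 0.38 kg, upright in either compartment of the tray. Block 70 long, 48 wide (grip across this), 50 mm high, plus a narrower dark nose at one end (14 long, 30 wide, 44 mm high): 84 mm in all. Point: mid-length of the 84 mm, mid-width, half-way up (25 mm above its underside). x to the nose, y across the width, z up.
- tray_center (a point): Open cardboard tray, fixed, outside 180 (x) by 284 mm (y), walls 48 mm high and 4 thick, floor 4 mm thick. A divider makes two compartments side by side along y, each 172 (x) by 136 mm (y). Point: the tray's centre at the height of the wall tops, z up.
- bay_floor (a point): Bay for the pack in the top of the tester (fixed case 180 (x) by 300 mm (y), dark top 60 mm above the bench), amber outline painted round it. It has the pack's outline with nose, 2 mm larger on each side, 22 mm deep: the seated pack stands 28 mm proud. Point: centre of the bay's floor, where the pack's mid-length belongs. x to the nose end, y across, z up.
- knob_center (a point): Loose black knob, 45 g, upright on the bench, bore down: round skirt 44 mm dia, 18 high, on it a grip bar 14 wide (grip across it), 42 long, 20 high (38 mm in all). A white line on the bar runs to its pointed end. D-bore 15 mm deep, 0.6 mm larger than the shaft all round, its flat on the pointed end's side. Point: on the axis, 19 mm above the underside. x to the pointed end, y across the bar, z up.
- shaft_tip (a point): Tip of the tester's bare steel D-shaft, upright, 12 mm dia, flat 2.2 mm off the axis, 22 mm above the top panel; a red line on the disc at its foot lies on the flat's side. x points out of the flat, z up. Detents hold its angle to 0.03 N m. The knob enters only with its x along this x (within about 15 deg); home, the knob's centre is 4 mm above the tip, the tip at the bore's end. Nothing clips it on.
- plunger (a joint): How far the D-shaft (with its tip) is pushed down into the tester, m: 0 at rest, 0.004 at its stop. A sprung push switch: it starts to move at 3 N, reaches the stop at 7 N and comes back up when let go.
- big_pack_center (a point): Larger black battery pack 110 x 72 x 46 mm in the tray's other compartment; leave it. Point: its centre. z up.
- stem_pack_center (a point): Slate-blue battery pack with a round dark stem, 102 x 48 x 30 mm, lying on the bench; leave it. Point: near its middle, 15 mm above the bench. z up.
Mind the look-alikes: they are no part of the job. What is shaped like the part that bears knob_center but green is not meant. Leave any orange look-alike of the part that bears pack_center alone.

How it is judged:
By the outcome, as a careful person would: the job done as asked, in the order asked, and still so for the second after the job is handed in, while the arm keeps its last pose, push and grip.
It also fails if it takes over 53 s, if anything falls off the work surface, if the arm or the gripper's body presses on something with over 40 N, if the wrist force passes 120 N, or if a joint passes its speed limit or range.

## Working session

There is one attempt and no reset: what is moved stays moved. The work goes in short steps, Python scripts to look and compute and a shell command to move; the robot and the scene stay as the last step left them, time stands still between calls to the robot, and variables do not carry over. Pictures are saved under pics/ and viewed, and the job is handed in when it is done.

```bash
mkdir -p pics; cat > h.py <<'E'
import numpy as np, cv2
from workcell import ctrl
def grab(n,tag):
    d=ctrl.get_image(n); np.savez(f'pics/{tag}.npz',**{k:np.array(d[k]) for k in('pixels','intrinsics','rvec','tvec')})
    cv2.imwrite(f'pics/{tag}.png',np.array(d['pixels'])); return d
def load(tag): return dict(np.load(f'pics/{tag}.npz'))
def ray(d,u,v):
    R,_=cv2.Rodrigues(np.array(d['rvec'],float)); t=np.array(d['tvec'],float).ravel()
    c=-R.T@t; r=R.T@np.linalg.inv(np.array(d['intrinsics']))@np.array([u,v,1.]); return c,r/np.linalg.norm(r)
def onz(d,u,v,z):
    c,r=ray(d,u,v); return c+r*(z-c[2])/r[2]
def tri(obs):
    A=np.zeros((3,3));b=np.zeros(3)
    for d,u,v in obs:
        c,r=ray(d,u,v);P=np.eye(3)-np.outer(r,r);A+=P;b+=P@c
    X=np.linalg.solve(A,b); 
    return X,[np.linalg.norm((np.eye(3)-np.outer(ray(d,u,v)[1],ray(d,u,v)[1]))@(X-ray(d,u,v)[0])) for d,u,v in obs]
def proj(d,P):
    p,_=cv2.projectPoints(np.array(P,float).reshape(-1,1,3),np.array(d['rvec'],float),np.array(d['tvec'],float),np.array(d['intrinsics'],float),None); return p.reshape(-1,2)
E
python3 - <<'E'
from h import *
for n in('side','top','wrist'):
    d=grab(n,n+'0'); print(n,ray(d,256,192))
print(ctrl.get_obs())
E
```

```text
side (array([  36.6877958 , -513.58532827,  488.63768037]), array([ 0.58786154,  0.64620336, -0.48666213]))
top (array([ 404.21702484,   17.66625799, 1512.38258988]), array([ 0.09726173, -0.01623045, -0.99512649]))
wrist (array([119.59769541, 619.09341089, 383.21995549]), array([ 0.28738045, -0.10199188, -0.95237079]))
{'t': 0.15, 'qpos': array([ 1.22798388e+00,  4.23683890e-01,  1.63046587e+00, -6.17100085e-06,
        1.08861140e+00, -1.89971385e-02]), 'qvel': array([ 0.0004766 , -0.00122364, -0.00493989, -0.00078468, -0.00090915,
        0.0009147 ]), 'joint_torque': array([-5.76178736e-04, -5.44983423e+01, -2.73918289e+01,  6.43515028e-02,
        2.04778678e-02, -1.23576033e-04]), 'ee_pos': array([198.70572748, 592.14505263, 230.08775182]), 'orientation': array([-1.55696949,  0.25432243, -0.25399943]), 'ft_force': array([-0.5591241 , -0.33609694, -0.72705212]), 'moment': array([0.02810027, 0.0145012 , 0.01400343]), 'width': 88.0260439463438}
```

View pics/side0.png

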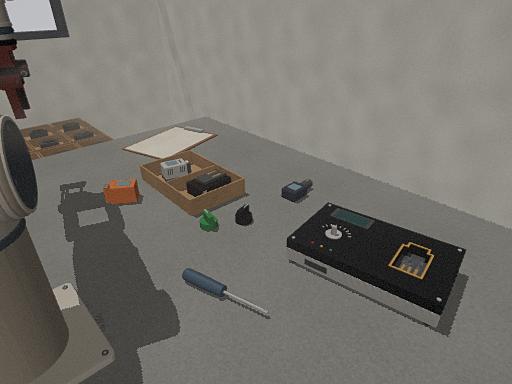

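View pics/top0.png

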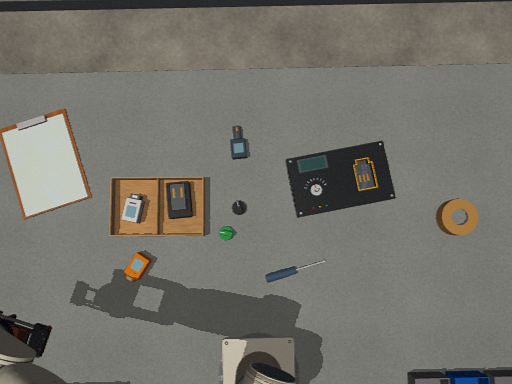

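View pics/wrist0.png

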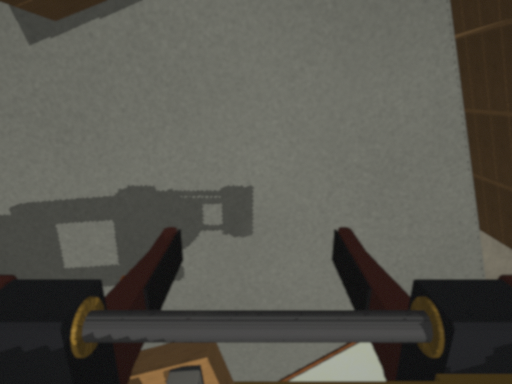

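The side view shows the tray (upper middle), knobs at (244,214) black and (208,219) green, and the tester at right. In the top view the grey pack is at (133,208), the knob at (239,207), the shaft at (317,189) and the bay at (364,174). I'll zoom in next.

```bash
python3 - <<'E'
from h import *
d=load('top0'); p=d['pixels']
a=cv2.resize(p[165:285,100:260],None,fx=5,fy=5,interpolation=cv2.INTER_CUBIC); cv2.imwrite('pics/za.png',a)
a=cv2.resize(p[130:225,280:405],None,fx=6,fy=6,interpolation=cv2.INTER_CUBIC); cv2.imwrite('pics/zb.png',a)
for n,u,v,z in [('pack',133,208,50),('knob',239,207,30),('shaft',317,189,75),('bay',364,174,60),('tray c',157,207,48)]: print(n,onz(d,u,v,z).round(1))
w=load('wrist0'); o=ctrl.get_obs(); print(proj(w,o['ee_pos']),cv2.Rodrigues(o['orientation'])[0].round(3)); print(cv2.Rodrigues(w['rvec'])[0].round(3),w['intrinsics'])
E
```

```text
pack [507.4 367.2  50. ]
knob [504.1  46.8  30. ]
shaft [ 549.3 -188.3   75. ]
bay [ 593.1 -334.7   60. ]
tray c [508.9 295.   48. ]
[[256.9181136  251.28393775]] [[ 0.948 -0.     0.318]
 [-0.318 -0.001  0.948]
 [-0.    -1.    -0.001]]
[[ 0.318  0.948 -0.002]
 [ 0.903 -0.303  0.304]
 [ 0.287 -0.098 -0.953]] [[308.61860336   0.         257.01124914]
 [  0.         308.61860336 191.60598794]
 [  0.           0.           1.        ]]
```

View pics/za.png

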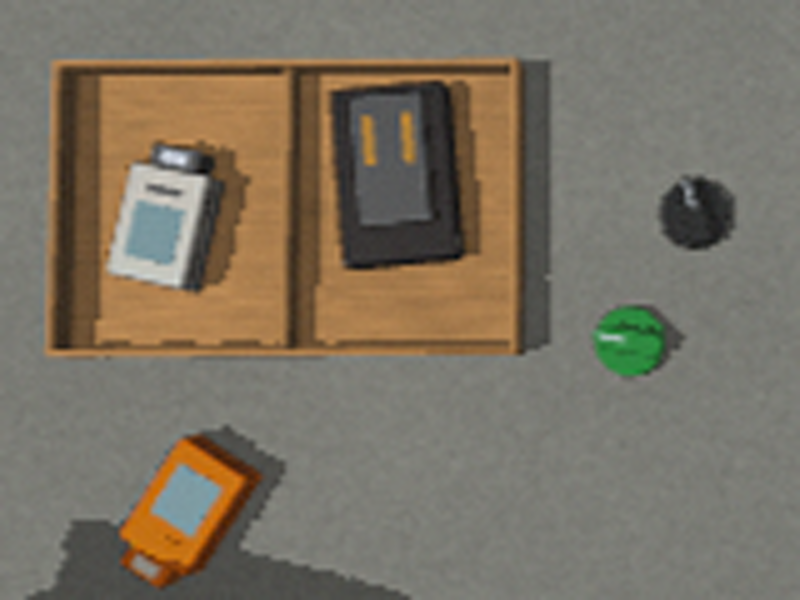

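View pics/zb.png

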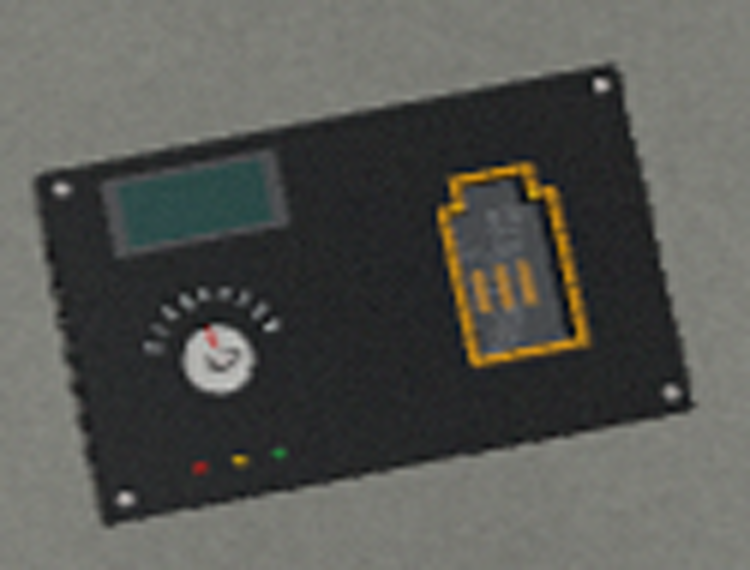

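```bash
python3 -m creep '[{"tx":308,"ty":-225,"tz":-70,"rz":0.13,"fingers":50},{"tx":308,"ty":-225,"tz":-70,"rz":0.13,"fingers":50},{"tx":308,"ty":-225,"tz":-70,"rz":0.13,"fingers":50},{"tx":308,"ty":-225,"tz":-70,"rz":0.13,"fingers":50},{"tx":308,"ty":-225,"tz":-70,"rz":0.13,"fingers":50},{"tx":308,"ty":-225,"tz":-70,"rz":0.13,"fingers":50},{"tx":308,"ty":-225,"tz":-70,"rz":0.13,"fingers":50},{"tx":308,"ty":-225,"tz":-70,"rz":0.13,"fingers":50},{"tx":308,"ty":-225,"tz":-70,"rz":0.13,"fingers":50}]'; python3 - <<'E'
from h import *
grab('wrist','w1'); print(ctrl.get_obs()['qvel'].round(3))
E
```

```text
[ 0.002 -0.001 -0.004  0.001  0.002  0.   ]schema error: expected keys tx, ty, tz, rx, ry, rz, fingers
```

View pics/w1.png

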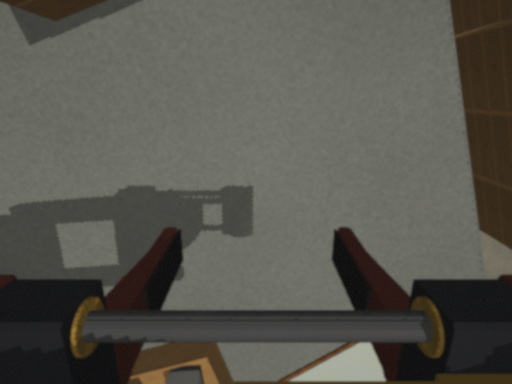

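All seven keys are required, so that call was refused and the arm hasn't moved.

```bash
python3 -m creep '[{"tx":308,"ty":-225,"tz":-70,"rx":0,"ry":0,"rz":0.13,"fingers":50},{"tx":308,"ty":-225,"tz":-70,"rx":0,"ry":0,"rz":0.13,"fingers":50},{"tx":308,"ty":-225,"tz":-70,"rx":0,"ry":0,"rz":0.13,"fingers":50},{"tx":308,"ty":-225,"tz":-70,"rx":0,"ry":0,"rz":0.13,"fingers":50},{"tx":308,"ty":-225,"tz":-70,"rx":0,"ry":0,"rz":0.13,"fingers":50},{"tx":308,"ty":-225,"tz":-70,"rx":0,"ry":0,"rz":0.13,"fingers":50},{"tx":308,"ty":-225,"tz":-70,"rx":0,"ry":0,"rz":0.13,"fingers":50},{"tx":308,"ty":-225,"tz":-70,"rx":0,"ry":0,"rz":0.13,"fingers":50},{"tx":308,"ty":-225,"tz":-70,"rx":0,"ry":0,"rz":0.13,"fingers":50}]'; python3 - <<'E'
from h import *
grab('wrist','w2'); print(ctrl.get_obs()['qvel'].round(3))
E
```

```text
t: 1.32
ee_pos: [505.7, 368.5, 160.9]
orientation: [-1.565, 0.151, -0.151]
ft_force: [0.8, -0.2, 0.6]
width: 71.1
[ 0.004 -0.003 -0.    -0.002 -0.002 -0.003]
```

View pics/w2.png

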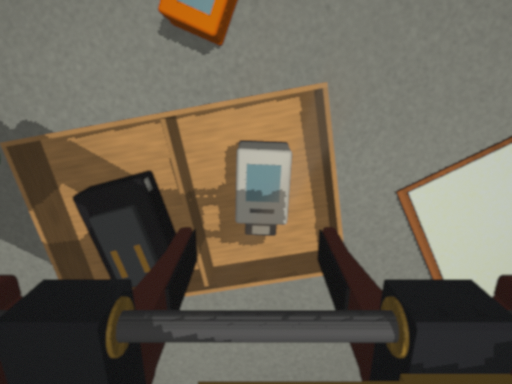

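The wrist view shows the pack's top face at about (238–291, 142–225) with its nose at (261,230). The big pack is to the left of it.

```bash
python3 - <<'E'
from h import *
d=load('w2'); p=d['pixels']
cv2.imwrite('pics/z2.png',cv2.resize(p[125:250,210:315],None,fx=5,fy=5,interpolation=cv2.INTER_NEAREST))
hsv=cv2.cvtColor(p,cv2.COLOR_BGR2HSV)
print(p[150,240:292:6],p[143:150,265],p[215:235:2,262])
E
```

```text
[[158 170 172]
 [159 171 173]
 [155 167 169]
 [147 158 160]
 [146 157 159]
 [140 150 152]
 [133 142 144]
 [124 133 135]
 [119 129 132]] [[ 80  86  87]
 [ 88  94  95]
 [ 90  97  97]
 [ 90  97  97]
 [ 91  98  98]
 [100 107 107]
 [121 130 131]] [[106 116 120]
 [106 115 120]
 [106 115 120]
 [105 115 120]
 [ 91 100 105]
 [ 83  94 100]
 [113 127 134]
 [117 132 139]
 [117 132 139]
 [106 120 127]]
```

View pics/z2.png

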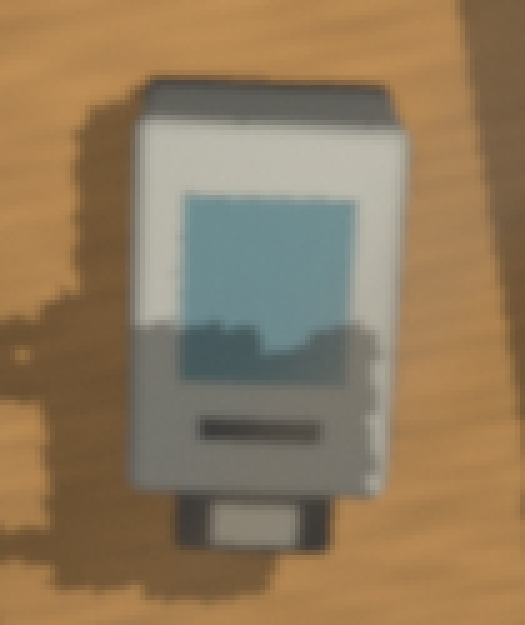

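```bash
python3 - <<'E'
from h import *
d=load('w2'); t=load('top0')
def lab(im,x0,x1,y0,y1,mn):
    h=cv2.cvtColor(im,cv2.COLOR_BGR2HSV); m=cv2.inRange(h,(85,50,50),(110,255,255)); r=np.zeros_like(m); r[y0:y1,x0:x1]=m[y0:y1,x0:x1]
    M=cv2.moments(r,True); return M['m10']/M['m00'],M['m01']/M['m00'],M['m00']
a=lab(d['pixels'],230,300,140,240,0); b=lab(t['pixels'],115,150,190,230,0)
s=load('side0'); c=lab(s['pixels'],160,192,155,180,0)
print(a,b,c); print(tri([(d,a[0],a[1]),(t,b[0],b[1])]))
C=[onz(d,u,v,54) for u,v in[(237,148.4),(291.6,150.6),(286.6,224),(236,223)]]
C=np.array(C); print(C.round(1)); 
for i in range(4):
    e=C[(i+1)%4]-C[i]; print(np.linalg.norm(e).round(1),np.degrees(np.arctan2(e[1],e[0])).round(1))
m=C.mean(0); print(m, onz(d,a[0],a[1],54), onz(t,b[0],b[1],54))
o=ctrl.get_obs(); R=cv2.Rodrigues(o['orientation'])[0]; print(o['ee_pos'],np.degrees(np.arctan2(R[1,0],R[0,0])))
E
```

```text
(260.9384098544233, 180.54759238521837, 893.0) (130.51111111111112, 211.13333333333333, 90.0) (171.0, 163.44444444444446, 9.0)
(array([497.54421956, 374.23778544,  49.89581338]), [np.float64(0.7517783134690599), np.float64(0.7517783134689986)])
[[464.1 359.4  54. ]
 [474.9 404.5  54. ]
 [540.8 389.3  54. ]
 [531.  344.   54. ]]
46.3 76.6
67.7 -13.0
46.3 -102.3
68.6 167.1
[502.69324724 374.28631858  54.        ] [495.77722279 373.97176595  54.        ] [497.8815412  373.71183085  54.        ]
[505.6696005  368.69278935 161.00457958] -11.003886515321714
```

```bash
python3 -m creep '[{"tx":-3,"ty":5.5,"tz":-45,"rx":0,"ry":0,"rz":-0.03,"fingers":50},{"tx":-3,"ty":5.5,"tz":-80,"rx":0,"ry":0,"rz":-0.03,"fingers":50},{"tx":-3,"ty":5.5,"tz":-80,"rx":0,"ry":0,"rz":-0.03,"fingers":50},{"tx":-3,"ty":5.5,"tz":-80,"rx":0,"ry":0,"rz":-0.03,"fingers":50}]'; python3 - <<'E'
from h import *
grab('wrist','w3'); o=ctrl.get_obs(); print(o['ee_pos'],o['t'])
E
```

```text
t: 1.88
ee_pos: [503.9, 374.2, 82.0]
orientation: [-1.563, 0.174, -0.176]
ft_force: [-0.5, -0.1, -0.1]
width: 70.8
[504.39686598 374.19470448  82.46203459] 1.925
```

View pics/w3.png

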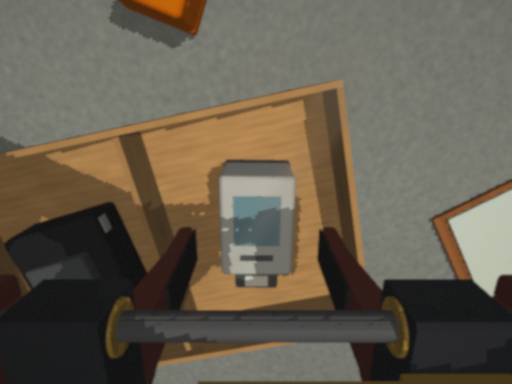

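The pack's top face (220–294, 175–273) now sits centred between the fingers. I'll check its height, then descend.

```bash
python3 - <<'E'
from h import *
O=[]
for n,x0,x1,y0,y1 in(('w2',230,300,140,240),('w3',222,292,180,250),('top0',115,150,190,230)):
    d=load(n);h=cv2.cvtColor(d['pixels'],cv2.COLOR_BGR2HSV); m=cv2.inRange(h,(85,50,50),(110,255,255)); r=np.zeros_like(m); r[y0:y1,x0:x1]=m[y0:y1,x0:x1]
    pts=cv2.minAreaRect(max(cv2.findContours(r,0,2)[0],key=cv2.contourArea)); print(n,pts); O.append((d,)+tuple(pts[0]))
print(tri(O[:2]),tri(O[1:]),tri(O))
d=load('w3'); C=np.array([onz(d,u,v,54) for u,v in[(219.5,176.5),(296,178),(293,274),(222,273.5)]]); print(C.mean(0),[np.linalg.norm(C[i]-C[i-1]) for i in range(4)])
E
```

```text
w2 ((262.685546875, 182.6040802001953), (31.10761070251465, 34.246910095214844), 2.726310968399048)
w3 ((250.0, 216.5), (37.0, 32.0), 90.0)
top0 ((130.5576934814453, 211.2115478515625), (8.629110336303711, 10.394155502319336), 11.309932708740234)
(array([499.01207937, 372.85874066,  45.01661244]), [np.float64(2.39805238438721), np.float64(2.3980523843871886)]) (array([496.45257576, 372.86831174,  51.46355763]), [np.float64(1.848851728110745), np.float64(1.8488517281106265)]) (array([497.27053744, 373.61637923,  51.05498685]), [np.float64(2.0022342175403844), np.float64(2.8549517133330053), np.float64(0.8543990815260427)])
[502.7805531  374.93760577  54.        ] [np.float64(67.52036020156872), np.float64(46.46230099802158), np.float64(66.97139821238686), np.float64(47.825949325376996)]
```

```bash
python3 -m creep '[{"tx":-1.5,"ty":0,"tz":-43,"rx":0,"ry":0,"rz":0,"fingers":50},{"tx":-1.5,"ty":0,"tz":-43,"rx":0,"ry":0,"rz":0,"fingers":50},{"tx":-1.5,"ty":0,"tz":-43,"rx":0,"ry":0,"rz":0,"fingers":255},{"tx":-1.5,"ty":0,"tz":-43,"rx":0,"ry":0,"rz":0,"fingers":255},{"tx":-1.5,"ty":0,"tz":-43,"rx":0,"ry":0,"rz":0,"fingers":255},{"tx":-1.5,"ty":0,"tz":-43,"rx":0,"ry":0,"rz":0,"fingers":255},{"tx":-1.5,"ty":0,"tz":-43,"rx":0,"ry":0,"rz":0,"fingers":255}]'
```

```text
t: 2.8
ee_pos: [503.2, 373.6, 39.2]
orientation: [-1.562, 0.174, -0.177]
ft_force: [-0.9, -0.2, 7.9]
width: 47.7
```

```bash
python3 -m creep '[{"tx":0,"ty":0,"tz":30,"rx":0,"ry":0,"rz":0,"fingers":255},{"tx":0,"ty":0,"tz":80,"rx":0,"ry":0,"rz":0,"fingers":255},{"tx":5,"ty":-20,"tz":130,"rx":0,"ry":0,"rz":0,"fingers":255}]'; python3 -m creep '[{"tx":159,"ty":-674,"tz":0,"rx":0,"ry":0,"rz":0.42,"fingers":255},{"tx":159,"ty":-674,"tz":0,"rx":0,"ry":0,"rz":0.42,"fingers":255},{"tx":159,"ty":-674,"tz":0,"rx":0,"ry":0,"rz":0.42,"fingers":255},{"tx":159,"ty":-674,"tz":0,"rx":0,"ry":0,"rz":0.42,"fingers":255},{"tx":159,"ty":-674,"tz":0,"rx":0,"ry":0,"rz":0.42,"fingers":255},{"tx":159,"ty":-674,"tz":0,"rx":0,"ry":0,"rz":0.42,"fingers":255},{"tx":159,"ty":-674,"tz":0,"rx":0,"ry":0,"rz":0.42,"fingers":255},{"tx":159,"ty":-674,"tz":0,"rx":0,"ry":0,"rz":0.42,"fingers":255},{"tx":159,"ty":-674,"tz":0,"rx":0,"ry":0,"rz":0.42,"fingers":255},{"tx":159,"ty":-674,"tz":0,"rx":0,"ry":0,"rz":0.42,"fingers":255}]';python3 -m creep '[{"tx":0,"ty":0,"tz":0,"rx":0,"ry":0,"rz":0,"fingers":255}]'; python3 - <<'E'
from h import *
d=grab('wrist','w4'); o=ctrl.get_obs(); print(o['ee_pos'],o['orientation'],o['qvel'].round(3),o['t'])
E
```

```text
t: 3.18
ee_pos: [506.7, 353.4, 168.7]
orientation: [-1.564, 0.175, -0.174]
ft_force: [0.8, 0.9, -4.2]
width: 48.1
t: 4.42
ee_pos: [649.2, -251.7, 167.4]
orientation: [-1.565, -0.153, 0.155]
ft_force: [1.3, 0.3, -2.8]
width: 47.8
t: 4.55
ee_pos: [649.6, -254.3, 167.3]
orientation: [-1.567, -0.151, 0.15]
ft_force: [-0.6, 1.2, -3.7]
width: 47.9
[ 648.86516368 -251.66923407  166.99405727] [-1.56491589 -0.1507336   0.1521377 ] [ 0.048 -0.016  0.043  0.011  0.005  0.007] 4.6
```

View pics/w4.png

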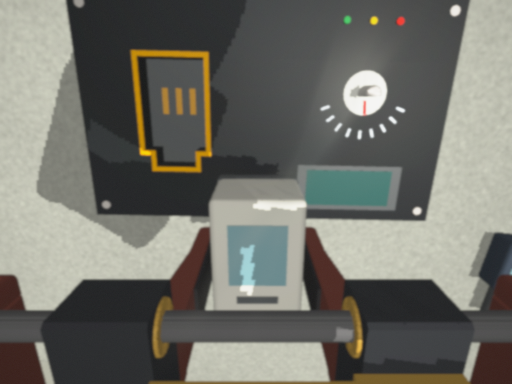

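The view shows the bay outline at (133–212, 50–170) with its nose downwards, and the shaft disc at (365,92) with its red line pointing down. The pack is in the fingers. I'll measure the bay and the shaft.

```bash
cat > bay.py <<'E'
from h import *
import sys
def bay(tag,z=60,roi=None):
    d=load(tag);p=d['pixels'];h=cv2.cvtColor(p,cv2.COLOR_BGR2HSV); m=cv2.inRange(h,(14,150,90),(28,255,255))
    m=cv2.morphologyEx(m,cv2.MORPH_CLOSE,np.ones((5,5)))
    cs,hi=cv2.findContours(m,cv2.RETR_CCOMP,cv2.CHAIN_APPROX_NONE)
    best=max([c for c in cs if 60<np.hypot(*cv2.minAreaRect(c)[1]) and (roi is None or cv2.pointPolygonTest(np.array(roi,np.float32),tuple(map(float,c[0,0])),False)>0)],key=cv2.contourArea)
    W=np.array([onz(d,u,v,z)[:2] for u,v in best[:,0]],np.float32)
    r=cv2.minAreaRect(W)
    # long sides angle
    ang=r[2]; w,hh=r[1]
    if w<hh: ang+=90
    print(tag,'n',len(best),'rect',np.round(r[0],1),np.round(r[1],1),'axis',round(ang%180,2)); 
    return d,m,best,W,r
if __name__=='__main__':
    for a in sys.argv[1:]: bay(a)
E
python3 - <<'E'
from bay import *
d,m,b,W,r=bay('w4'); cv2.imwrite('pics/m4.png',cv2.resize(m[30:190,110:240],None,fx=3,fy=3))
d4=d; t,*_=bay('top0')
c=r[0]; u4=proj(d4,[c[0],c[1],60])[0]
from bay import bay
_,_,bt,Wt,rt=bay('top0'); ut=proj(t,[rt[0][0],rt[0][1],60])[0]
print(tri([(d4,*u4),(t,*ut)]))
p=d4['pixels'];h=cv2.cvtColor(p,cv2.COLOR_BGR2HSV)
g=cv2.inRange(p[60:130,330:400],(150,150,150),(255,255,255)); n,l,s,ce=cv2.connectedComponentsWithStats(g); print([(s[i][4],s[i][:4]+[330,60,0,0],ce[i]+[330,60]) for i in range(1,n) if s[i][4]>60])
rd=cv2.inRange(h[70:130,345:390],(0,120,80),(8,255,255))|cv2.inRange(h[70:130,345:390],(172,120,80),(180,255,255)); y,x=np.nonzero(rd); print(x.mean()+345,y.mean()+70,y.min()+70,y.max()+70,x.min()+345,x.max()+345)
cv2.imwrite('pics/s4.png',cv2.resize(p[55:140,310:415],None,fx=7,fy=7,interpolation=cv2.INTER_NEAREST))
E
```

```text
w4 n 384 rect [ 596.9 -335. ] [97.1 61.7] axis 9.58Traceback (most recent call last):
  File "<stdin>", line 3, in <module>
  File "bay.py", line 7, in bay
    best=max([c for c in cs if 60<np.hypot(*cv2.minAreaRect(c)[1]) and (roi is None or cv2.pointPolygonTest(np.array(roi,np.float32),tuple(map(float,c[0,0])),False)>0)],key=cv2.contourArea)
ValueError: max() iterable argument is empty
```

View pics/m4.png

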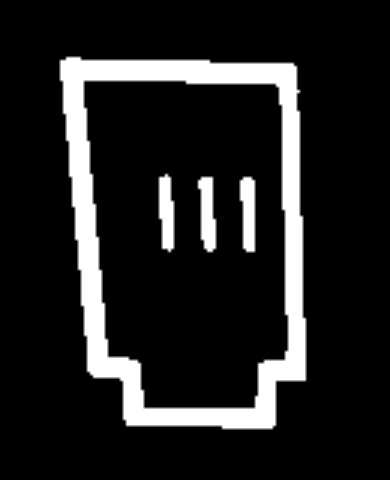

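```bash
python3 - <<'E'
from bay import *
d4,m,b,W,r=bay('w4'); box=cv2.boxPoints(r)
# side line fits in world: straight edge of both long sides
R=np.deg2rad(9.6);ax=np.array([np.cos(R),np.sin(R)]);ay=np.array([-ax[1],ax[0]])
L=(W-np.array(r[0]))@np.c_[ax,ay]
for s in(1,-1):
    k=(s*L[:,1]>24)&(abs(L[:,0]+8)<25); f=np.polyfit(L[k,0],L[k,1],1); print('side',s,f, 9.6+np.degrees(np.arctan(f[0])))
k=(L[:,0]<-42)&(abs(L[:,1])<20);f=np.polyfit(L[k,1],L[k,0],1);print('rear',f)
k=(L[:,0]>42)&(abs(L[:,1])<12);f=np.polyfit(L[k,1],L[k,0],1);print('nose',f)
t=load('top0');p=t['pixels'];h=cv2.cvtColor(p,cv2.COLOR_BGR2HSV);mm=cv2.inRange(h,(12,100,80),(30,255,255));q=np.zeros_like(mm);q[150:200,345:385]=mm[150:200,345:385]
c=np.vstack(cv2.findContours(q,0,1)[0]);Wt=np.array([onz(t,u,v,60)[:2] for u,v in c[:,0]],np.float32);rt=cv2.minAreaRect(Wt);print(rt)
u4=proj(d4,[*r[0],60])[0];ut=proj(t,[*rt[0],60])[0];print(tri([(d4,*u4),(t,*ut)]))
p=d4['pixels'];h=cv2.cvtColor(p,cv2.COLOR_BGR2HSV)
rd=cv2.inRange(h[70:130,345:390],(0,120,80),(8,255,255))|cv2.inRange(h[70:130,345:390],(172,120,80),(180,255,255)); y,x=np.nonzero(rd); print(x.mean()+345,y.mean()+70,y.min()+70,y.max()+70,x.min()+345,x.max()+345)
cv2.imwrite('pics/s4.png',cv2.resize(p[55:140,310:415],None,fx=7,fy=7,interpolation=cv2.INTER_NEAREST))
o=ctrl.get_obs(); R=cv2.Rodrigues(o['orientation'])[0]; print(o['ee_pos'],np.degrees(np.arctan2(R[1,0],R[0,0])))
E
```

```text
w4 n 384 rect [ 596.9 -335. ] [97.1 61.7] axis 9.58
side 1 [2.52428910e-03 3.02440485e+01] 9.74463080432756
side -1 [ 4.98905260e-04 -3.03873682e+01] 9.628585163414716
rear [-8.87380068e-04 -4.81566422e+01]
nose [1.73011748e-02 4.80347731e+01]
((595.2371215820312, -336.53509521484375), (97.25645446777344, 62.675907135009766), 9.451275825500488)
(array([ 609.13651933, -362.13911268,  -46.78081338]), [np.float64(0.44435584378515713), np.float64(0.44435584378518517)])
364.0 107.5 103 112 364 364
[ 648.86516368 -251.66923407  166.99405727] 11.051389037461195
```

View pics/s4.png

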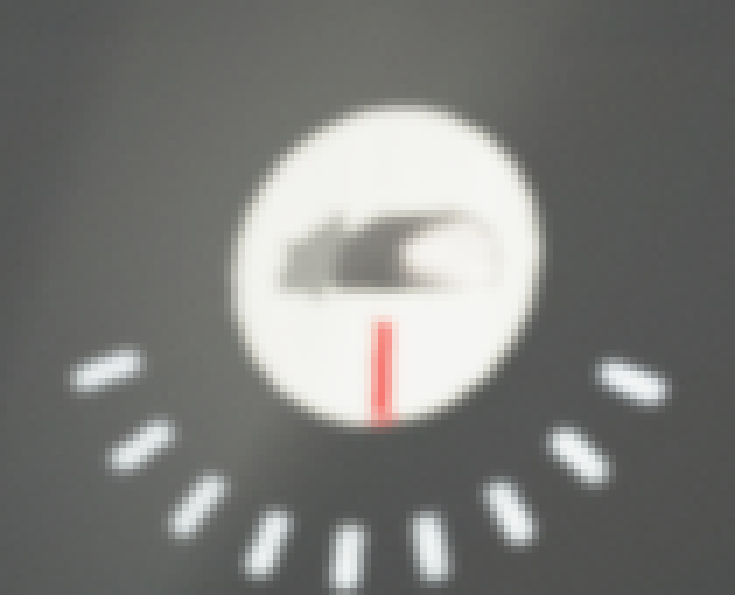

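```bash
python3 -m creep '[{"tx":22,"ty":-71,"tz":-27,"rx":0,"ry":0,"rz":-0.025,"fingers":255},{"tx":22,"ty":-71,"tz":-27,"rx":0,"ry":0,"rz":-0.025,"fingers":255},{"tx":22,"ty":-71,"tz":-27,"rx":0,"ry":0,"rz":-0.025,"fingers":255},{"tx":22,"ty":-71,"tz":-27,"rx":0,"ry":0,"rz":-0.025,"fingers":255},{"tx":22,"ty":-71,"tz":-27,"rx":0,"ry":0,"rz":-0.025,"fingers":255}]'; python3 - <<'E'
from bay import *
d=grab('wrist','w5'); o=ctrl.get_obs(); R=cv2.Rodrigues(o['orientation'])[0]; print(o['ee_pos'],np.degrees(np.arctan2(R[1,0],R[0,0])),R[:,1],o['qvel'].round(3),o['t'])
bay('w5')
E
```

```text
t: 5.22
ee_pos: [671.7, -319.2, 141.4]
orientation: [-1.566, -0.136, 0.135]
ft_force: [-0.3, 0.8, -3.8]
width: 47.7
[ 671.77253132 -319.4786611   141.41804272] 9.886231867249853 [ 4.36205396e-04 -9.09625475e-05 -9.99999901e-01] [-0.005  0.003 -0.003 -0.002 -0.002 -0.001] 5.275
w5 n 431 rect [ 597.  -335.3] [96.7 61. ] axis 9.83
```

View pics/w5.png

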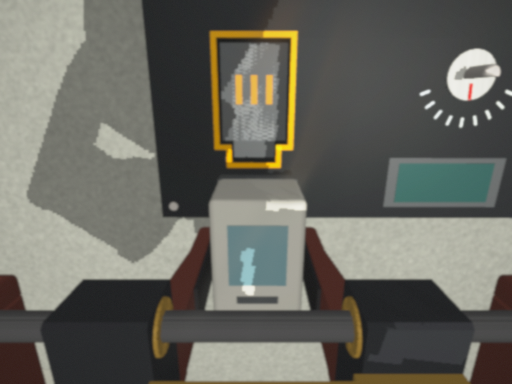

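Same bay pose again. Next I'll check how the pack sits in the hand and the panel and shaft heights.

```bash
python3 - <<'E'
from bay import *
obs=[];O2=[]
for n in('w4','w5'):
    d,m,b,W,r=bay(n); u=proj(d,[*r[0],60])[0]; obs.append((d,*u))
print('bay tri',tri(obs))
d=load('w5'); p=d['pixels']
cv2.imwrite('pics/p5.png',cv2.resize(p[170:315,195:320],None,fx=5,fy=5,interpolation=cv2.INTER_NEAREST))
cv2.imwrite('pics/s5.png',cv2.resize(p[30:130,420:512],None,fx=7,fy=7,interpolation=cv2.INTER_NEAREST))
E
```

```text
w4 n 384 rect [ 596.9 -335. ] [97.1 61.7] axis 9.58
w5 n 431 rect [ 597.  -335.3] [96.7 61. ] axis 9.83
bay tri (array([ 597.02059221, -335.25881389,   59.1117409 ]), [np.float64(0.011333709971210373), np.float64(0.011333709971187668)])
```

View pics/p5.png

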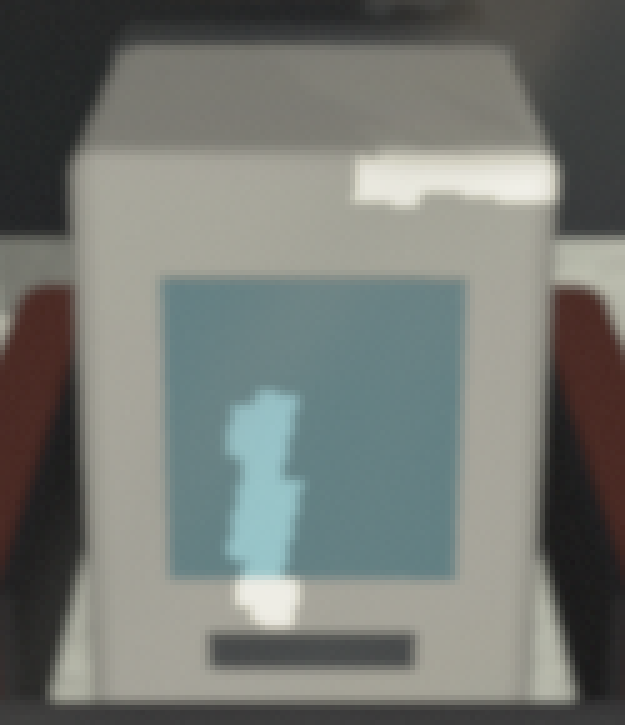

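View pics/s5.png

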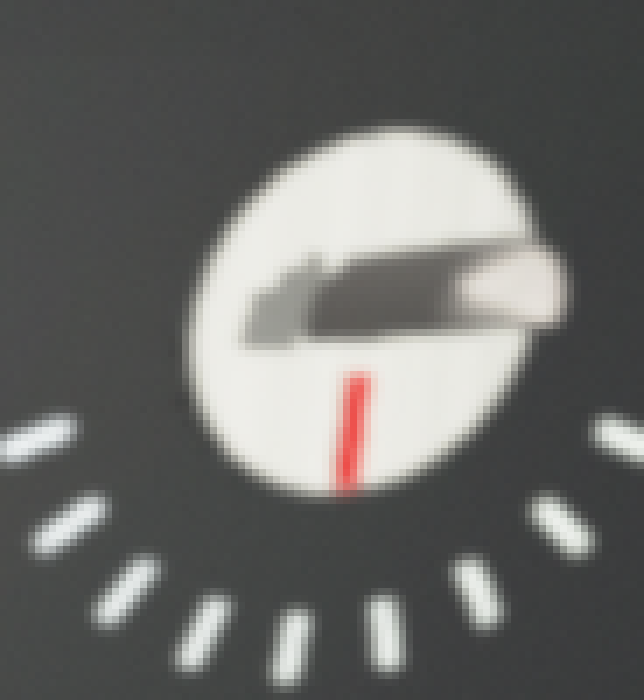

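```bash
python3 - <<'E'
from bay import *
d=load('w5'); a=np.deg2rad(9.8);ax=np.array([np.cos(a),np.sin(a)]);ay=np.array([-ax[1],ax[0]]);T=np.array([671.77,-319.4])
for z in(154,156.2):
  for u,v in[(210,200.3),(306,200.5),(258,200.4),(214,310.8),(301,310.8)]:
    P=onz(d,u,v,z)[:2]-T; print(z,u,v,(P@ax).round(1),(P@ay).round(1))
# same edges seen before grasp (w3), relative to the grasp TCP/yaw
d=load('w3'); a=np.deg2rad(-12.8);ax=np.array([np.cos(a),np.sin(a)]);ay=np.array([-ax[1],ax[0]]);T=np.array([503.2,373.6])
for z in(52,54):
  for u,v in[(219.5,176.5),(296,178),(293,274),(222,273.5)]:
    P=onz(d,u,v,z)[:2]-T; print(z,u,v,(P@ax).round(1),(P@ay).round(1))
# shaft
d4=load('w4');d5=load('w5')
def disc(d,x0,y0,n):
    p=d['pixels'];g=cv2.inRange(p[y0:y0+n,x0:x0+n],(90,90,90),(255,255,255)); g=cv2.morphologyEx(g,cv2.MORPH_CLOSE,np.ones((7,7)));c=max(cv2.findContours(g,0,1)[0],key=cv2.contourArea);return c[:,0]+[x0,y0]
for n,d,x0,y0 in(('w4',d4,340,66),('w5',d5,444,46)):
    c=disc(d,x0,y0,58)
    W=np.array([onz(d,float(u),float(v),62)[:2] for u,v in c],np.float32); print(n,cv2.fitEllipse(W),cv2.minEnclosingCircle(W))
def f(n,pts,off,s):
    return [onz(load(n),off[0]+u/s,off[1]+v/s,62).round(1) for u,v in pts]
print('red w4',f('w4',[(383,318),(383,425)],(310,55),7),'red w5',f('w5',[(360,372),(346,494)],(420,30),7))
# tip: front flat edge top. w4 tip centre approx; w5 tip right
E
```

```text
154 210 200.3 -34.3 -22.6
154 306 200.5 -34.3 23.7
154 258 200.4 -34.3 0.6
154 214 310.8 29.5 -23.3
154 301 310.8 29.5 24.1
156.2 210 200.3 -35.1 -22.3
156.2 306 200.5 -35.0 23.3
156.2 258 200.4 -35.0 0.5
156.2 214 310.8 27.8 -22.9
156.2 301 310.8 27.7 23.8
52 219.5 176.5 -34.3 -22.2
52 296 178 -33.3 24.7
52 293 274 34.4 25.3
52 222 273.5 34.0 -23.0
54 219.5 176.5 -34.8 -22.0
54 296 178 -33.9 24.5
54 293 274 33.1 25.1
54 222 273.5 32.7 -22.7
w4 ((550.4273071289062, -188.8264617919922), (41.899253845214844, 48.6233024597168), 76.72035217285156) ((551.65185546875, -187.57937622070312), 28.33806037902832)
w5 ((551.2654418945312, -186.56019592285156), (36.39252471923828, 37.71733474731445), 29.21664810180664) ((550.4373168945312, -186.263427734375), 20.495223999023438)
red w4 [array([ 556.6, -184.5,   62. ]), array([ 568.1, -181. ,   62. ])] red w5 [array([ 556.6, -184.6,   62. ]), array([ 568.1, -181.5,   62. ])]
```

```bash
python3 -m creep '[{"tx":-40,"ty":-9,"tz":0,"rx":0,"ry":0,"rz":0,"fingers":255},{"tx":-81,"ty":-17.5,"tz":0,"rx":0,"ry":0,"rz":0,"fingers":255},{"tx":-81,"ty":-17.5,"tz":-34,"rx":0,"ry":0,"rz":0,"fingers":255},{"tx":-81,"ty":-17.5,"tz":-34,"rx":0,"ry":0,"rz":0,"fingers":255},{"tx":-81,"ty":-17.5,"tz":-34,"rx":0,"ry":0,"rz":0,"fingers":255},{"tx":-81,"ty":-17.5,"tz":-34,"rx":0,"ry":0,"rz":0,"fingers":255}]'; python3 - <<'E'
from bay import *
d=grab('wrist','w6'); grab('side','s6');o=ctrl.get_obs(); R=cv2.Rodrigues(o['orientation'])[0]; print(o['ee_pos'],np.degrees(np.arctan2(R[1,0],R[0,0])),R[:,1],o['t'])
s=load('s6');cv2.imwrite('pics/s6z.png',cv2.resize(s['pixels'][170:320,270:480],None,fx=3.7,fy=3.7))
E
```

```text
t: 6.02
ee_pos: [591.8, -338.4, 108.1]
orientation: [-1.568, -0.136, 0.134]
ft_force: [0.3, 0.6, -3.9]
width: 47.9
[ 591.41781877 -338.31510782  107.68588972] 9.839098431158158 [ 1.40850901e-03 -8.40662509e-04 -9.99998655e-01] 6.125
```

View pics/w6.png

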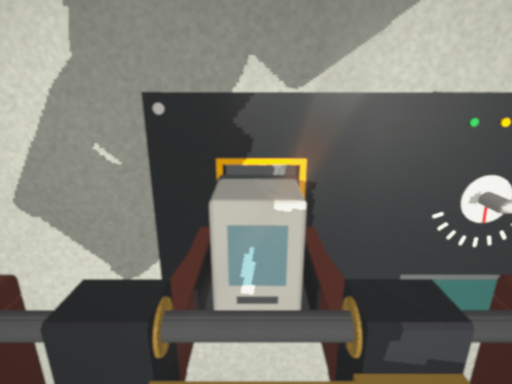

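View pics/s6z.png

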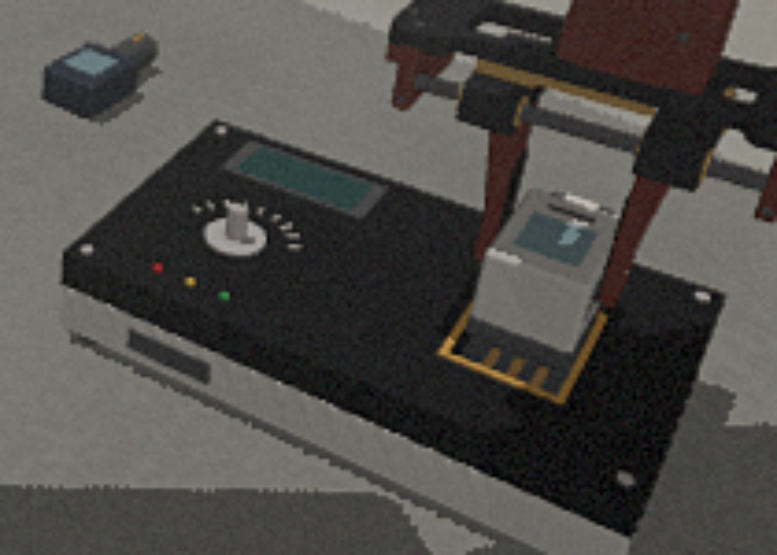

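The wrist view shows the bay's rear amber edge at row 157, columns 216–307, behind the held pack (210–306). I'll measure the offset between them directly.

```bash
python3 - <<'E'
from bay import *
d=load('w6');p=d['pixels'];h=cv2.cvtColor(p,cv2.COLOR_BGR2HSV);m=cv2.inRange(h,(14,130,80),(28,255,255));m[205:]=0
y,x=np.nonzero(m);print(x.min(),x.max(),y.min(),y.max())
for r in (168,172,176,180,184): xs=np.nonzero(m[r])[0]; print(r,xs.min(),xs.max())
top=[ (c,np.nonzero(m[:,c])[0].min()) for c in range(225,300,15)];print(top)
a=np.deg2rad(9.75);ax=np.array([np.cos(a),np.sin(a)]);ay=np.array([-ax[1],ax[0]])
def loc(u,v,z): P=onz(d,u,v,z)[:2]; return (P@ax).round(2),(P@ay).round(2)
B=np.array([597.0,-335.2]);print('bay prior',B@ax,B@ay)
for c,v in top: print('rear outer',loc(c,v-.5,60))
for r in(172,176): xs=np.nonzero(m[r])[0]; print('sides',loc(xs.min()-.5,r,60),loc(xs.max()+.5,r,60))
zt=107.7+14.8
for u,v in((210,200.3),(306,200.5)): print('pack rear',loc(u,v,zt))
cv2.imwrite('pics/z6.png',cv2.resize(p[150:215,200:320],None,fx=6,fy=6,interpolation=cv2.INTER_NEAREST))
E
```

```text
215 510 117 196
168 215 306
172 215 306
176 215 306
180 299 306
184 299 305
[(225, np.int64(158)), (240, np.int64(158)), (255, np.int64(158)), (270, np.int64(158)), (285, np.int64(158))]
bay prior 531.6110135674794 -431.46004479413534
rear outer (np.float64(483.0), np.float64(-455.09))
rear outer (np.float64(482.98), np.float64(-445.17))
rear outer (np.float64(482.96), np.float64(-435.26))
rear outer (np.float64(482.94), np.float64(-425.34))
rear outer (np.float64(482.92), np.float64(-415.43))
sides (np.float64(492.88), np.float64(-462.43)) (np.float64(492.75), np.float64(-400.73))
sides (np.float64(495.65), np.float64(-462.55)) (np.float64(495.53), np.float64(-400.59))
pack rear (np.float64(491.01), np.float64(-456.17))
pack rear (np.float64(491.0), np.float64(-410.47))
```

View pics/z6.png

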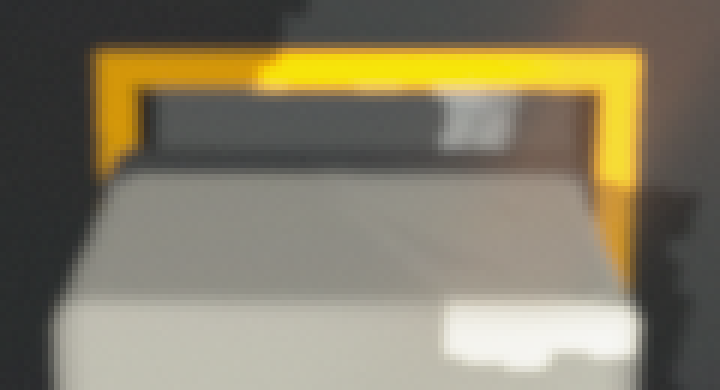

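```bash
python3 -m creep '[{"tx":-1.4,"ty":1.5,"tz":0,"rx":0,"ry":0,"rz":0,"fingers":255},{"tx":-1.4,"ty":1.5,"tz":-6,"rx":0,"ry":0,"rz":0,"fingers":255},{"tx":-1.4,"ty":1.5,"tz":-10,"rx":0,"ry":0,"rz":0,"fingers":255},{"tx":-1.4,"ty":1.5,"tz":-13,"rx":0,"ry":0,"rz":0,"fingers":255},{"tx":-1.4,"ty":1.5,"tz":-16,"rx":0,"ry":0,"rz":0,"fingers":255},{"tx":-1.4,"ty":1.5,"tz":-16,"rx":0,"ry":0,"rz":0,"fingers":255}]'; python3 -c "
from h import *
grab('wrist','w7');o=ctrl.get_obs();print(o['ee_pos'],o['ft_force'],o['moment'])"
```

```text
t: 6.88
ee_pos: [589.0, -336.7, 90.3]
orientation: [-1.566, -0.134, 0.135]
ft_force: [-0.1, 0.5, -4.0]
width: 47.5
[ 589.08302084 -336.7273367    90.50400966] [ 0.03298436  0.23583578 -3.13128956] [ 0.07815531  0.02341211 -0.00688253]
```

View pics/w7.png

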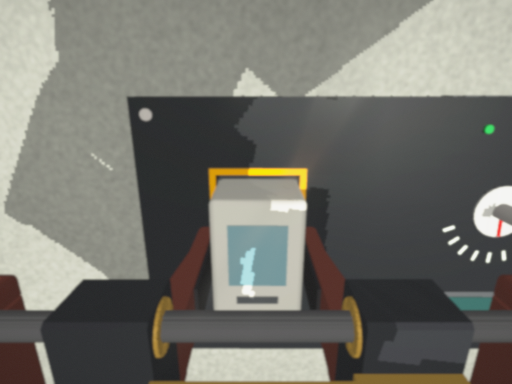

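The pack is about 5 mm into the bay with no contact force. I'll continue lowering.

```bash
python3 -m creep '[{"tx":0,"ty":0,"tz":-5,"rx":0,"ry":0,"rz":0,"fingers":255},{"tx":0,"ty":0,"tz":-9,"rx":0,"ry":0,"rz":0,"fingers":255},{"tx":0,"ty":0,"tz":-12,"rx":0,"ry":0,"rz":0,"fingers":255},{"tx":0,"ty":0,"tz":-14,"rx":0,"ry":0,"rz":0,"fingers":255},{"tx":0,"ty":0,"tz":-14,"rx":0,"ry":0,"rz":0,"fingers":255}]'; python3 -m creep '[{"tx":0,"ty":0,"tz":-1,"rx":0,"ry":0,"rz":0,"fingers":255},{"tx":0,"ty":0,"tz":-2,"rx":0,"ry":0,"rz":0,"fingers":255},{"tx":0,"ty":0,"tz":-2.5,"rx":0,"ry":0,"rz":0,"fingers":255}]'; python3 -c "
from h import *
o=ctrl.get_obs();print(o['ee_pos'],o['ft_force'],o['moment'])"
```

```text
t: 7.55
ee_pos: [589.1, -336.7, 76.5]
orientation: [-1.566, -0.134, 0.135]
ft_force: [0.0, -0.3, -2.9]
width: 47.7
t: 7.92
ee_pos: [589.2, -336.7, 74.2]
orientation: [-1.567, -0.134, 0.134]
ft_force: [-0.3, -0.3, -3.9]
width: 47.5
[ 589.1545297  -336.7335898    74.16744994] [-0.26907234 -0.31464254 -3.88072024] [-0.01536729  0.00897436 -0.01036773]
```

```bash
python3 -m creep '[{"tx":0,"ty":0,"tz":-0.5,"rx":0,"ry":0,"rz":0,"fingers":255},{"tx":0,"ty":0,"tz":-1,"rx":0,"ry":0,"rz":0,"fingers":255},{"tx":0,"ty":0,"tz":-1,"rx":0,"ry":0,"rz":0,"fingers":255}]';  python3 -m creep '[{"tx":0,"ty":0,"tz":-0.5,"rx":0,"ry":0,"rz":0,"fingers":255},{"tx":0,"ty":0,"tz":-1,"rx":0,"ry":0,"rz":0,"fingers":255},{"tx":0,"ty":0,"tz":-1,"rx":0,"ry":0,"rz":0,"fingers":255}]'
```

```text
t: 8.3
ee_pos: [589.2, -336.7, 73.3]
orientation: [-1.567, -0.134, 0.134]
ft_force: [-0.8, -0.2, -1.1]
width: 47.8
t: 8.68
ee_pos: [589.2, -336.8, 73.3]
orientation: [-1.567, -0.134, 0.134]
ft_force: [-3.5, 2.2, 5.4]
width: 47.8
```

It touches down at 73.3 mm, matching the predicted floor height of 73.2. I'll release, rise and check.

```bash
python3 -m creep '[{"tx":0,"ty":0,"tz":1,"rx":0,"ry":0,"rz":0,"fingers":60},{"tx":0,"ty":0,"tz":1,"rx":0,"ry":0,"rz":0,"fingers":60},{"tx":0,"ty":0,"tz":1,"rx":0,"ry":0,"rz":0,"fingers":60},{"tx":0,"ty":0,"tz":30,"rx":0,"ry":0,"rz":0,"fingers":60},{"tx":0,"ty":0,"tz":75,"rx":0,"ry":0,"rz":0,"fingers":60},{"tx":0,"ty":0,"tz":75,"rx":0,"ry":0,"rz":0,"fingers":60}]'; python3 - <<'E'
from bay import *
grab('wrist','w8');s=grab('side','s8');cv2.imwrite('pics/s8z.png',cv2.resize(np.array(s['pixels'])[170:320,270:480],None,fx=3.7,fy=3.7))
o=ctrl.get_obs();print(o['ee_pos'],o['t'])
E
```

```text
t: 9.43
ee_pos: [591.4, -338.1, 151.0]
orientation: [-1.571, -0.139, 0.13]
ft_force: [0.1, -0.4, 0.1]
width: 67.0
[ 589.17988825 -336.73862488  147.27080646] 9.525
```

View pics/w8.png

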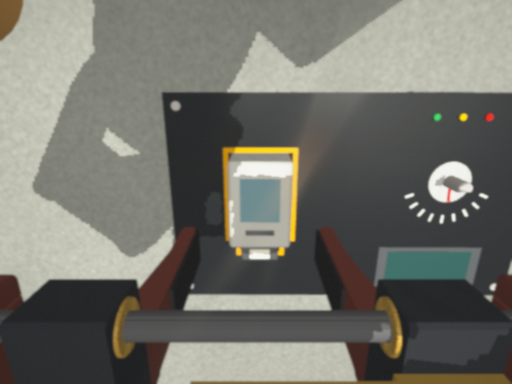

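View pics/s8z.png

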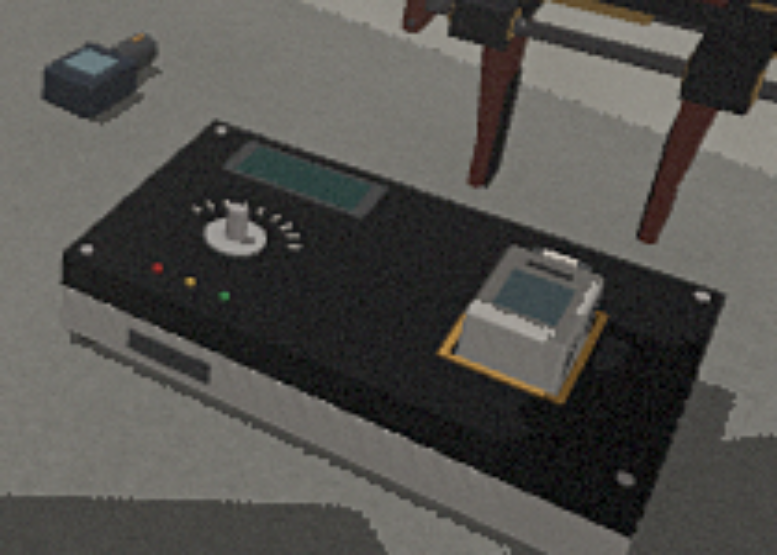

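The pack is seated: it stands proud evenly inside the amber outline at wrist (223–298, 148–250). Next I'll place the camera straight above the shaft to measure it, with fingers ahead of it.

```bash
python3 -m creep '[{"tx":15,"ty":60,"tz":0,"rx":0,"ry":0,"rz":0.11,"fingers":60},{"tx":30,"ty":120,"tz":0,"rx":0,"ry":0,"rz":0.11,"fingers":60},{"tx":43,"ty":173,"tz":-30,"rx":0,"ry":0,"rz":0.11,"fingers":60},{"tx":43,"ty":173,"tz":-52,"rx":0,"ry":0,"rz":0.11,"fingers":60},{"tx":43,"ty":173,"tz":-52,"rx":0,"ry":0,"rz":0.11,"fingers":60},{"tx":43,"ty":173,"tz":-52,"rx":0,"ry":0,"rz":0.11,"fingers":60},{"tx":43,"ty":173,"tz":-52,"rx":0,"ry":0,"rz":0.11,"fingers":60}]'; python3 - <<'E'
from bay import *
d=grab('wrist','w9');o=ctrl.get_obs(); R=cv2.Rodrigues(o['orientation'])[0]; print(o['ee_pos'],np.degrees(np.arctan2(R[1,0],R[0,0])),R[:,1],o['qvel'].round(3),o['t'])
p=np.array(d['pixels']);cv2.imwrite('pics/z9.png',cv2.resize(p[45:145,200:315],None,fx=6,fy=6,interpolation=cv2.INTER_NEAREST))
E
```

```text
t: 10.4
ee_pos: [632.5, -164.7, 95.9]
orientation: [-1.56, -0.221, 0.219]
ft_force: [0.6, 0.2, -0.2]
width: 67.4
[ 632.52587029 -164.65654528   96.00934916] 16.043061361813216 [ 1.36285638e-03 -3.76492520e-04 -9.99999000e-01] [ 0.003 -0.001  0.001  0.    -0.     0.001] 10.45
```

View pics/w9.png

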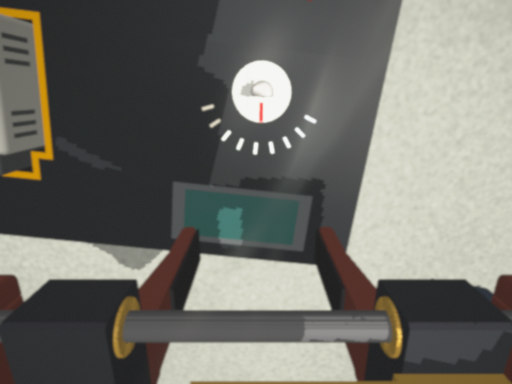

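View pics/z9.png

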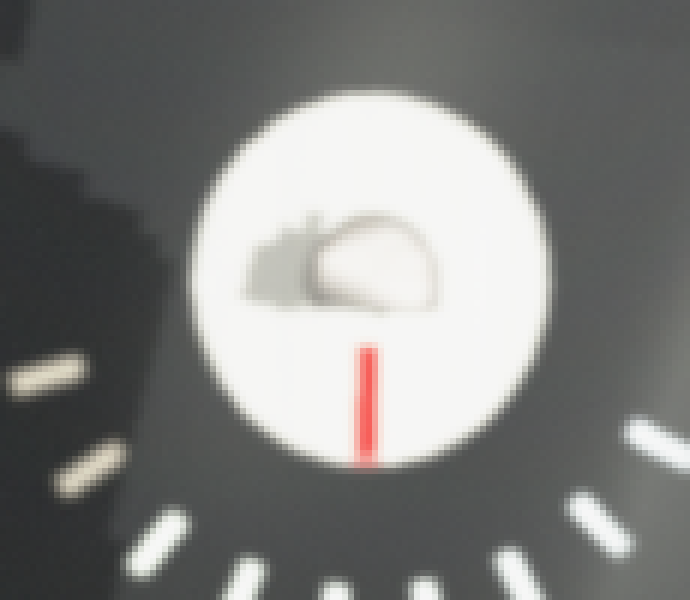

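The camera is now straight above the shaft: disc centre at about (261,91), with the red line running down the image along the tool's x. I'll measure it.

```bash
python3 - <<'E'
from bay import *
d=load('w9');p=d['pixels']
g=cv2.cvtColor(p,cv2.COLOR_BGR2GRAY)
x0,y0,n=228,55,70
m=cv2.inRange(g[y0:y0+n,x0:x0+n],150,255);m=cv2.morphologyEx(m,cv2.MORPH_CLOSE,np.ones((9,9)))
c=max(cv2.findContours(m,0,1)[0],key=cv2.contourArea)[:,0]+[x0,y0]; c=cv2.convexHull(c)[:,0]
e=cv2.fitEllipse(c);print('px',e)
T=np.array([632.53,-164.66]);a=np.deg2rad(16.04);ax=np.array([np.cos(a),np.sin(a)]);ay=np.array([-ax[1],ax[0]])
for z in(60,62):
    W=np.array([onz(d,float(u),float(v),z)[:2] for u,v in c],np.float32);E=cv2.fitEllipse(W);P=np.array(E[0]);print(z,E,'rel tool',(P-T)@ax,(P-T)@ay)
h=cv2.cvtColor(p,cv2.COLOR_BGR2HSV);r=(cv2.inRange(h,(0,110,120),(8,255,255))|cv2.inRange(h,(172,110,120),(180,255,255)))[y0:y0+n,x0:x0+n]
y,x=np.nonzero(r);W=np.array([onz(d,float(u)+x0,float(v)+y0,61)[:2] for u,v in zip(x,y)],np.float32)
l=cv2.fitLine(W,2,0,.01,.01).ravel();print('red',l,np.degrees(np.arctan(l[1]/l[0])),W.mean(0)); 
v=W.mean(0)-P;print('from disc centre',np.degrees(np.arctan2(v[1],v[0])),np.linalg.norm(v))
# tip outline in zoom: arc top (377,213), left (312,265), right(438,270), flat ~ (380,306)
def w(u,v,z):return onz(d,200+u/6-.4,45+v/6-.4,z)[:2]
for q in((377,213),(312,262),(440,270),(415,309),(345,300)):
    Q=w(*q,82)-P;print(q,(Q@ax).round(2),(Q@ay).round(2))
c0,_=ray(d,0,0);print('cam',c0,(c0[:2]-T)@ax,(c0[:2]-T)@ay)
E
```

```text
px ((260.111083984375, 92.50680541992188), (62.50762939453125, 65.89710998535156), 11.049103736877441)
60 ((551.9383544921875, -186.12391662597656), (36.310699462890625, 36.821205139160156), 66.6761703491211) rel tool -83.38479455894087 1.639841134686126
62 ((551.9398803710938, -186.14073181152344), (35.92665100097656, 36.431724548339844), 66.67727661132812) rel tool -83.38797426058788 1.6232589674921662
red [ 9.6156573e-01  2.7457482e-01  5.6173486e+02 -1.8303821e+02] 15.936676 [ 561.73486 -183.03822]
from disc centre 17.575320176841522 10.274592424109398
(377, 213) -6.55 1.0
(312, 262) -2.61 -4.54
(440, 270) -1.96 6.42
(415, 309) 1.23 4.31
(345, 300) 0.49 -1.72
cam [ 552.08478855 -187.71341636  249.08510423] -83.68325340931571 0.07176121414400427
```

```bash
cat > circ.py <<'E'
from h import *
from scipy.ndimage import map_coordinates
from scipy.optimize import least_squares
def circ(d,uv,r0,r1,z,drop=lambda th:False):
    g=cv2.cvtColor(np.array(d['pixels']),cv2.COLOR_BGR2GRAY).astype(float);W=[];E=[]
    for th in np.arange(0,2*np.pi,np.pi/60):
        if drop(th): continue
        rr=np.arange(r0,r1,.25);u=uv[0]+rr*np.cos(th);v=uv[1]+rr*np.sin(th)
        pr=map_coordinates(g,[v,u],order=1);gr=np.abs(np.gradient(pr));gr-=gr.max()*.3;gr[gr<0]=0
        r=(gr*rr).sum()/gr.sum();E.append((uv[0]+r*np.cos(th),uv[1]+r*np.sin(th)));W.append(onz(d,*E[-1],z)[:2])
    W=np.array(W);f=lambda q:np.hypot(*(W-q[:2]).T)-q[2]
    s=least_squares(f,[*W.mean(0),20],loss='soft_l1',f_scale=.2);return s.x,np.abs(s.fun).mean(),np.array(E)
E
python3 - <<'E'
from circ import *
d=load('w9');T=np.array([632.53,-164.66]);a=np.deg2rad(16.04);ax=np.array([np.cos(a),np.sin(a)]);ay=np.array([-ax[1],ax[0]])
for z in(60,61,62):
    x,res,E=circ(d,(261,91),24,36,z,lambda t:abs(t-np.pi/2)<.15);P=x[:2];print(z,x,res,'rel',(P-T)@ax,(P-T)@ay)
print(cv2.fitEllipse(E.astype(np.float32)))
R=np.array([561.735,-183.038]);v=R-P;print(np.degrees(np.arctan2(v[1],v[0])))
def w(u,v,z):return onz(d,200+u/6-.4,45+v/6-.4,z)[:2]
for q in((377,213),(312,262),(440,270),(415,309),(345,300)):
    Q=w(*q,82)-P;print(q,(Q@ax).round(2),(Q@ay).round(2))
E
```

```text
60 [ 550.98427992 -185.72704369   17.41330857] 0.041342700154015505 rel -84.19206676917355 2.2848822193355858
61 [ 550.99010461 -185.73755342   17.32121903] 0.04112428937369621 rel -84.18937276261084 2.2731722278228794
62 [ 550.99592925 -185.7480631    17.22912945] 0.04090587572553576 rel -84.18667879940776 2.2614623076622955
((261.22686767578125, 91.1515121459961), (59.89455032348633, 62.642242431640625), 1.1645110845565796)
14.163191916511506
(377, 213) -5.76 0.36
(312, 262) -1.81 -5.18
(440, 270) -1.16 5.78
(415, 309) 2.03 3.68
(345, 300) 1.29 -2.36
```

```bash
python3 -m creep '[{"tx":-12,"ty":60,"tz":10,"rx":0,"ry":0,"rz":0.07,"fingers":60},{"tx":-25,"ty":120,"tz":10,"rx":0,"ry":0,"rz":0.07,"fingers":60},{"tx":-37,"ty":180,"tz":0,"rx":0,"ry":0,"rz":0.07,"fingers":60},{"tx":-49,"ty":241,"tz":-23,"rx":0,"ry":0,"rz":0.07,"fingers":60},{"tx":-49,"ty":241,"tz":-23,"rx":0,"ry":0,"rz":0.07,"fingers":60},{"tx":-49,"ty":241,"tz":-23,"rx":0,"ry":0,"rz":0.07,"fingers":60},{"tx":-49,"ty":241,"tz":-23,"rx":0,"ry":0,"rz":0.07,"fingers":60},{"tx":-49,"ty":241,"tz":-23,"rx":0,"ry":0,"rz":0.07,"fingers":60}]'; python3 - <<'E'
from bay import *
d=grab('wrist','w10');o=ctrl.get_obs(); R=cv2.Rodrigues(o['orientation'])[0]; print(o['ee_pos'],np.degrees(np.arctan2(R[1,0],R[0,0])),R[:,1],o['qvel'].round(3),o['t'])
p=np.array(d['pixels']);cv2.imwrite('pics/z10.png',cv2.resize(p[35:155,195:325],None,fx=6,fy=6,interpolation=cv2.INTER_NEAREST))
E
```

```text
t: 11.45
ee_pos: [583.9, 75.9, 72.7]
orientation: [-1.554, -0.275, 0.273]
ft_force: [-0.3, -0.6, -0.3]
width: 67.1
[583.6872176   76.02171738  72.58523731] 20.012815865632167 [ 7.64949238e-04  5.12367440e-05 -9.99999706e-01] [ 0.006  0.002  0.002  0.002  0.    -0.   ] 11.5
```

View pics/w10.png

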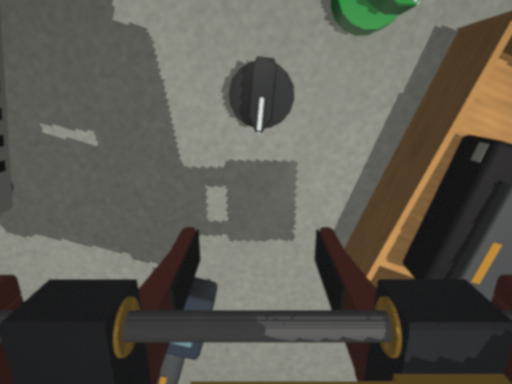

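View pics/z10.png

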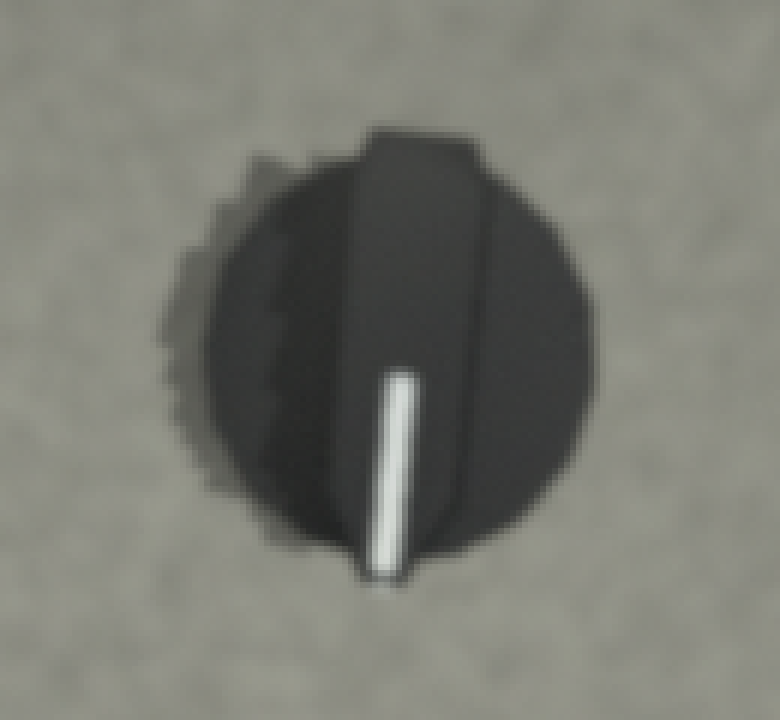

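The knob's skirt is centred at about (262,94), with the white line running down the image about 4° off the tool's x. I'll fit it.

```bash
python3 - <<'E'
from circ import *
d=load('w10');p=d['pixels'];T=np.array([583.69,76.02]);a=np.deg2rad(20.01);ax=np.array([np.cos(a),np.sin(a)]);ay=np.array([-ax[1],ax[0]])
# skirt: right half + selected left arc
for nm,dr in(('right',lambda t:not((t<1.2) or t>5.1)),('noV',lambda t:abs(t-np.pi/2)<.35 or abs(t-3*np.pi/2)<.45)):
  for z in(9,18):
    x,r,E=circ(d,(261.8,93.5),26,38,z,dr);print(nm,z,x,r,'rel',(x[:2]-T)@ax,(x[:2]-T)@ay)
# dark-mask approach: threshold vs shadow
g=cv2.cvtColor(p,cv2.COLOR_BGR2GRAY);print(g[94,215:300])
# white line
m=cv2.inRange(g[90:140,245:280],150,255);y,xx=np.nonzero(m);W=np.array([onz(d,float(u)+245,float(v)+90,38)[:2] for u,v in zip(xx,y)],np.float32)
l=cv2.fitLine(W,2,0,.01,.01).ravel();print('white',np.degrees(np.arctan(l[1]/l[0])),(W.mean(0)-T)@ax,(W.mean(0)-T)@ay)
def w(u,v,z):return onz(d,195+u/6-.4,35+v/6-.4,z)[:2]-T
for q in((372,132),(478,142),(360,160),(488,180),(332,480),(462,500),(410,575),(358,575),(348,340),(478,340)):print(q,(w(*q,38)@ax).round(1),(w(*q,38)@ay).round(1))
# heights: two views (wrist w10, top0)
t=load('top0');print(proj(t,[[504,46.8,18]]))
E
```

```text
right 9 [505.62913063  50.02753124  21.95581987] 0.10624157224424806 rel -82.2427727657488 2.2878127434336406
right 18 [505.61422956  49.91294597  21.04523906] 0.10184670491789928 rel -82.29598356632778 2.1852435669493566
noV 9 [505.68351747  49.98860815  22.00113333] 0.19168630822820423 rel -82.20498796341971 2.2326290156808604
noV 18 [505.66654491  49.87586853  21.08850742] 0.18374094223884446 rel -82.2595136467881 2.1325028997140016
[143 144 143 142 141 141 137 130 116 101  94  93  90  81  64  55  54  53
  54  54  55  55  56  56  54  52  46  43  45  44  45  45  45  43  44  44
  50  55  59  58  59  58  59  58  58  59  58  58  58  58  58  57  57  57
  57  58  56  52  48  50  55  58  59  59  58  59  59  59  58  59  58  58
  59  60  59  59  59  61  82 113 134 143 145 147 146]
white 14.438015 -71.44199582338986 1.3781381123571208
(372, 132) -103.0 -0.6
(478, 142) -102.1 9.4
(360, 160) -100.6 -1.7
(488, 180) -98.8 10.3
(332, 480) -71.4 -4.5
(462, 500) -69.4 8.3
(410, 575) -62.1 3.2
(358, 575) -62.1 -2.0
(348, 340) -84.5 -2.9
(478, 340) -84.5 9.6
[[239.09677298 207.28946472]]
```

```bash
python3 -m creep '[{"tx":-39,"ty":-13,"tz":0,"rx":0,"ry":0,"rz":-0.087,"fingers":60},{"tx":-78,"ty":-26.5,"tz":0,"rx":0,"ry":0,"rz":-0.087,"fingers":60},{"tx":-78,"ty":-26.5,"tz":-13,"rx":0,"ry":0,"rz":-0.087,"fingers":110},{"tx":-78,"ty":-26.5,"tz":-13,"rx":0,"ry":0,"rz":-0.087,"fingers":110},{"tx":-78,"ty":-26.5,"tz":-13,"rx":0,"ry":0,"rz":-0.087,"fingers":110},{"tx":-78,"ty":-26.5,"tz":-13,"rx":0,"ry":0,"rz":-0.087,"fingers":110}]'; python3 - <<'E'
from bay import *
d=grab('wrist','w11');o=ctrl.get_obs(); R=cv2.Rodrigues(o['orientation'])[0]; print(o['ee_pos'],np.degrees(np.arctan2(R[1,0],R[0,0])),R[:,1],o['qvel'].round(3),o['t'])
p=np.array(d['pixels']);cv2.imwrite('pics/z11.png',cv2.resize(p[170:310,180:330],None,fx=5,fy=5,interpolation=cv2.INTER_NEAREST))
E
```

```text
t: 12.25
ee_pos: [506.2, 50.9, 59.3]
orientation: [-1.561, -0.208, 0.207]
ft_force: [0.0, 0.4, 0.0]
width: 49.9
[505.93128109  50.93883762  59.31503346] 15.15175776316086 [ 7.58215190e-04  4.85010271e-05 -9.99999711e-01] [ 0.002 -0.003  0.009 -0.    -0.001  0.   ] 12.3
```

View pics/z11.png

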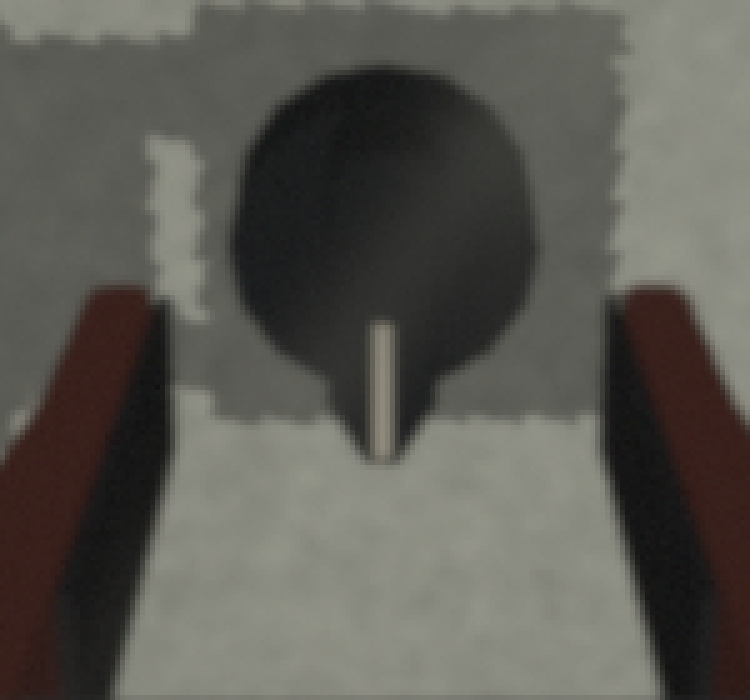

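The white line at zoom x=382 is nearly midway between the fingers (386) and parallel to them. I'll check the height from two views, then grip.

```bash
python3 - <<'E'
from h import *
a,b=load('w10'),load('w11')
print(tri([(a,258.4,131.2),(b,256.2,262.2)]),tri([(a,261.3,96.6),(b,256,233.6)]))
E
python3 -m creep '[{"tx":0,"ty":-0.5,"tz":-15,"rx":0,"ry":0,"rz":0,"fingers":110},{"tx":0,"ty":-0.5,"tz":-30,"rx":0,"ry":0,"rz":0,"fingers":110},{"tx":0,"ty":-0.5,"tz":-30,"rx":0,"ry":0,"rz":0,"fingers":110},{"tx":0,"ty":-0.5,"tz":-30,"rx":0,"ry":0,"rz":0,"fingers":110}]'
```

```text
(array([525.66381858,  55.47945663,  37.2558037 ]), [np.float64(0.06963300204368614), np.float64(0.06963300204368067)]) (array([506.33999609,  50.18321433,  36.94874336]), [np.float64(0.02735746765492749), np.float64(0.02735746765492857)])
t: 12.8
ee_pos: [505.0, 50.2, 28.8]
orientation: [-1.561, -0.207, 0.208]
ft_force: [0.8, 0.6, 0.7]
width: 49.8
```

```bash
python3 -m creep '[{"tx":0,"ty":0,"tz":0,"rx":0,"ry":0,"rz":0,"fingers":255},{"tx":0,"ty":0,"tz":0,"rx":0,"ry":0,"rz":0,"fingers":255},{"tx":0,"ty":0,"tz":0,"rx":0,"ry":0,"rz":0,"fingers":255},{"tx":0,"ty":0,"tz":0,"rx":0,"ry":0,"rz":0,"fingers":255},{"tx":0,"ty":0,"tz":0,"rx":0,"ry":0,"rz":0,"fingers":255}]'; python3 -c "
from h import *
o=ctrl.get_obs(); R=cv2.Rodrigues(o['orientation'])[0];print(o['ee_pos'],o['ft_force'],np.degrees(np.arctan2(R[1,0],R[0,0])),o['t'])"
```

```text
t: 13.42
ee_pos: [505.2, 50.3, 29.3]
orientation: [-1.561, -0.208, 0.207]
ft_force: [-1.1, 0.6, 1.9]
width: 13.7
[505.23893349  50.25383217  29.30800603] [-1.07726301  0.62951346  1.9203229 ] 15.137741049983697 13.425
```

```bash
python3 -m creep '[{"tx":0,"ty":0,"tz":50,"rx":0,"ry":0,"rz":0,"fingers":255},{"tx":0,"ty":0,"tz":110,"rx":0,"ry":0,"rz":0,"fingers":255},{"tx":15,"ty":-60,"tz":110,"rx":0,"ry":0,"rz":0.01,"fingers":255},{"tx":30,"ty":-120,"tz":110,"rx":0,"ry":0,"rz":0.01,"fingers":255},{"tx":40,"ty":-180,"tz":110,"rx":0,"ry":0,"rz":0.01,"fingers":255},{"tx":45.7,"ty":-236.5,"tz":110,"rx":0,"ry":0,"rz":0.01,"fingers":255},{"tx":45.7,"ty":-236.5,"tz":89,"rx":0,"ry":0,"rz":0.01,"fingers":255},{"tx":45.7,"ty":-236.5,"tz":89,"rx":0,"ry":0,"rz":0.01,"fingers":255},{"tx":45.7,"ty":-236.5,"tz":89,"rx":0,"ry":0,"rz":0.01,"fingers":255},{"tx":45.7,"ty":-236.5,"tz":89,"rx":0,"ry":0,"rz":0.01,"fingers":255}]'; python3 - <<'E'
from bay import *
d=grab('wrist','w12');s=grab('side','s12');o=ctrl.get_obs(); R=cv2.Rodrigues(o['orientation'])[0]; print(o['ee_pos'],np.degrees(np.arctan2(R[1,0],R[0,0])),R[:,1],o['qvel'].round(3),o['ft_force'],o['t'])
p=np.array(s['pixels']);cv2.imwrite('pics/zs12.png',cv2.resize(p[170:270,290:390],None,fx=6,fy=6,interpolation=cv2.INTER_CUBIC))
p=np.array(d['pixels']);cv2.imwrite('pics/z12.png',cv2.resize(p[150:330,160:350],None,fx=4,fy=4,interpolation=cv2.INTER_CUBIC))
E
```

```text
t: 14.68
ee_pos: [551.3, -185.6, 118.9]
orientation: [-1.56, -0.217, 0.216]
ft_force: [0.7, -0.3, -1.1]
width: 13.8
[ 551.26512983 -185.69384849  118.82194295] 15.773550094024973 [ 8.64526878e-04 -3.30524862e-04 -9.99999572e-01] [-0.005  0.003  0.     0.001 -0.003  0.001] [-1.54999999  0.7354432  -0.85296686] 14.775
```

View pics/zs12.png

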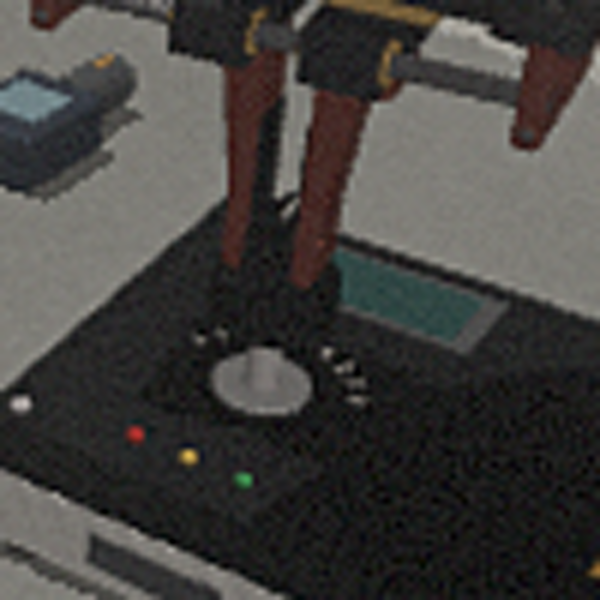

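View pics/z12.png

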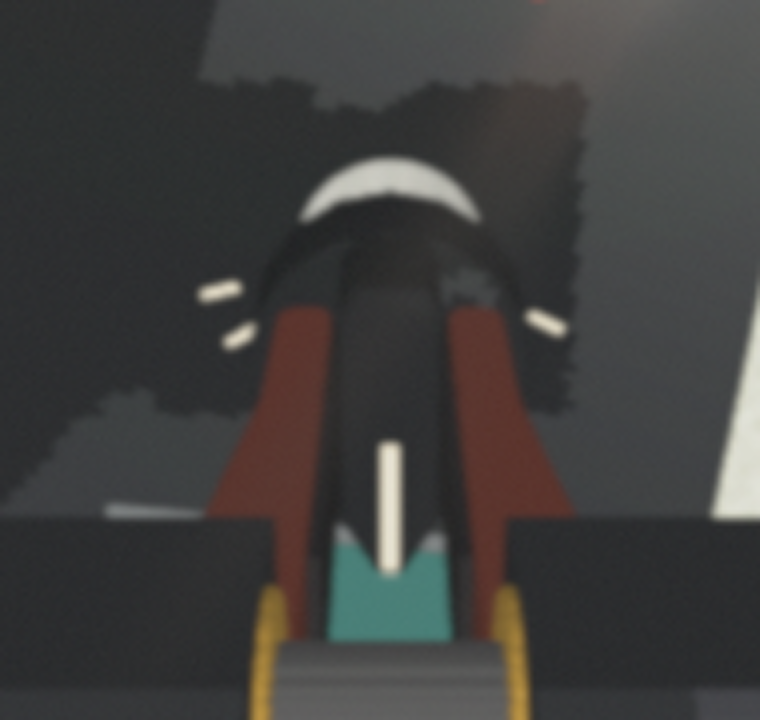

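Useful: the disc's rear arc (zoom 300–480, apex 158) and the white line (zoom x=390) show together in this view. I'll measure the knob-to-shaft offset from it.

```bash
cat > al.py <<'E'
from circ import *
import sys
def al(tag,ztcp,yaw):
    d=load(tag);p=d['pixels'];g=cv2.cvtColor(p,cv2.COLOR_BGR2GRAY).astype(float)
    a=np.deg2rad(yaw);ax=np.array([np.cos(a),np.sin(a)]);ay=np.array([-ax[1],ax[0]])
    # disc rear arc: outer edge, column-wise from above
    pts=[]
    for u in np.arange(240,275,1.):
        v=np.arange(178,215,.25);pr=map_coordinates(g,[v,np.full_like(v,u)],order=1)
        k=np.nonzero(pr>100)[0]
        if len(k): pts.append(onz(d,u,v[k[0]],61)[:2])
    W=np.array(pts)
    f=lambda q:np.hypot(*(W-q).T)-17.32
    s=least_squares(f,W.mean(0)+15*ax,loss='soft_l1',f_scale=.2);S=s.x
    zt=ztcp-29.3+37.5
    m=cv2.inRange(g[255:300,245:270],140,255);y,x=np.nonzero(m);L=np.array([onz(d,u+245.,v+255.,zt)[:2] for u,v in zip(x,y)],np.float32)
    l=cv2.fitLine(L,2,0,.01,.01).ravel();ang=np.degrees(np.arctan(l[1]/l[0]))
    tip=L[(L@ax).argmax()]; tipx=(L@ax).max()+.3
    print('shaft',S,np.abs(s.fun).mean(),len(W),'line ang',ang,'line-shaft lateral',(L.mean(0)-S)@ay,'line tip-shaft along x',tipx-S@ax)
    return d,S,ax,ay
if __name__=='__main__': al(sys.argv[1],float(sys.argv[2]),float(sys.argv[3]))
E
python3 al.py w12 118.8 15.77
```

```text
shaft [ 550.46899451 -185.94599133] 0.039790637306242514 35 line ang 15.766194 line-shaft lateral 0.021016662910487316 line tip-shaft along x 22.528407399070545
```

```bash
python3 -m creep '[{"tx":-0.7,"ty":-0.2,"tz":-3,"rx":0,"ry":0,"rz":0,"fingers":255},{"tx":-0.7,"ty":-0.2,"tz":-6,"rx":0,"ry":0,"rz":0,"fingers":255},{"tx":-0.7,"ty":-0.2,"tz":-8,"rx":0,"ry":0,"rz":0,"fingers":255},{"tx":-0.7,"ty":-0.2,"tz":-9.5,"rx":0,"ry":0,"rz":0,"fingers":255},{"tx":-0.7,"ty":-0.2,"tz":-9.5,"rx":0,"ry":0,"rz":0,"fingers":255}]'; python3 -c "
from h import *
o=ctrl.get_obs(); print(o['ee_pos'],o['ft_force'],o['moment'],o['t'])"
```

```text
t: 15.4
ee_pos: [550.1, -186.4, 108.5]
orientation: [-1.56, -0.215, 0.215]
ft_force: [0.6, -1.0, -0.3]
width: 13.7
[ 550.11629641 -186.44012149  108.50840126] [ 0.55987818 -1.0397872  -0.25532055] [ 0.02663202  0.02048568 -0.01355861] 15.4
```

Below tip height with no force, so it may already have entered. I'll go a bit further.

```bash
python3 -m creep '[{"tx":0,"ty":0,"tz":-1.5,"rx":0,"ry":0,"rz":0,"fingers":255},{"tx":0,"ty":0,"tz":-3,"rx":0,"ry":0,"rz":0,"fingers":255},{"tx":0,"ty":0,"tz":-3,"rx":0,"ry":0,"rz":0,"fingers":255}]'; python3 -c "
from h import *
o=ctrl.get_obs(); print(o['ee_pos'],o['ft_force'],o['moment'],o['t'])
s=grab('side','s13');p=np.array(s['pixels']);cv2.imwrite('pics/zs13.png',cv2.resize(p[170:270,290:390],None,fx=6,fy=6,interpolation=cv2.INTER_CUBIC))"
```

```text
t: 15.78
ee_pos: [550.2, -186.4, 105.6]
orientation: [-1.56, -0.215, 0.215]
ft_force: [0.4, 0.5, -0.8]
width: 13.9
[ 550.19063332 -186.43949135  105.58700589] [ 0.40011469  0.54956881 -0.75861825] [ 0.05596345 -0.07805022  0.03123102] 15.775
```

View pics/zs13.png

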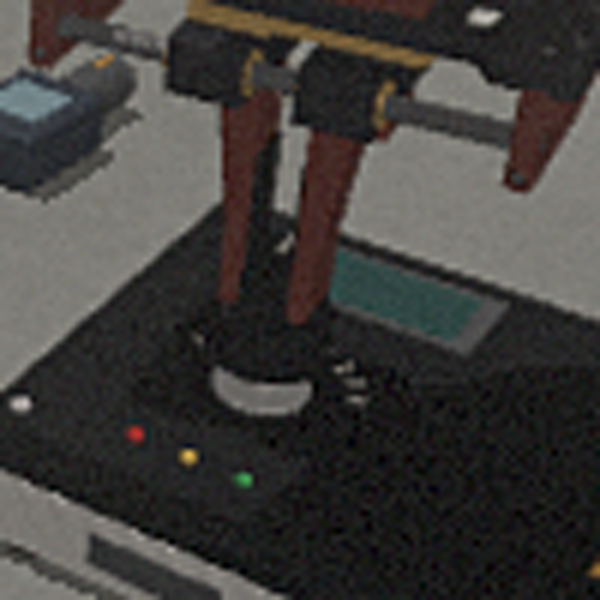

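It's 5–6 mm over the tip with no force, so it has entered. I'll continue to home.

```bash
python3 -m creep '[{"tx":0,"ty":0,"tz":-2,"rx":0,"ry":0,"rz":0,"fingers":255},{"tx":0,"ty":0,"tz":-4,"rx":0,"ry":0,"rz":0,"fingers":255},{"tx":0,"ty":0,"tz":-6,"rx":0,"ry":0,"rz":0,"fingers":255},{"tx":0,"ty":0,"tz":-7.5,"rx":0,"ry":0,"rz":0,"fingers":255},{"tx":0,"ty":0,"tz":-7.5,"rx":0,"ry":0,"rz":0,"fingers":255}]'; python3 -m creep '[{"tx":0,"ty":0,"tz":-1,"rx":0,"ry":0,"rz":0,"fingers":255},{"tx":0,"ty":0,"tz":-2,"rx":0,"ry":0,"rz":0,"fingers":255},{"tx":0,"ty":0,"tz":-2,"rx":0,"ry":0,"rz":0,"fingers":255}]'; python3 -c "
from h import *
o=ctrl.get_obs(); print(o['ee_pos'],o['ft_force'],o['moment'],o['t'])"
```

```text
t: 16.45
ee_pos: [550.2, -186.4, 98.0]
orientation: [-1.56, -0.215, 0.215]
ft_force: [1.2, 1.3, -0.5]
width: 13.7
t: 16.82
ee_pos: [550.2, -186.4, 96.2]
orientation: [-1.56, -0.215, 0.215]
ft_force: [0.8, 0.8, -0.1]
width: 13.5
[ 550.2204255  -186.426815     96.24786975] [ 0.80041853  0.78765176 -0.06315019] [ 0.15098457 -0.10204538  0.0413197 ] 16.825
```

```bash
python3 -m creep '[{"tx":0,"ty":0,"tz":-1,"rx":0,"ry":0,"rz":0,"fingers":255},{"tx":0,"ty":0,"tz":-1,"rx":0,"ry":0,"rz":0,"fingers":255}]'; python3 -m creep '[{"tx":0,"ty":0,"tz":-1,"rx":0,"ry":0,"rz":0,"fingers":255},{"tx":0,"ty":0,"tz":-1,"rx":0,"ry":0,"rz":0,"fingers":255}]';python3 -m creep '[{"tx":0,"ty":0,"tz":-1,"rx":0,"ry":0,"rz":0,"fingers":255},{"tx":0,"ty":0,"tz":-1,"rx":0,"ry":0,"rz":0,"fingers":255}]'
```

```text
t: 17.08
ee_pos: [550.2, -186.5, 95.3]
orientation: [-1.56, -0.215, 0.215]
ft_force: [0.4, 1.2, 2.9]
width: 13.7
t: 17.32
ee_pos: [550.3, -186.5, 94.3]
orientation: [-1.56, -0.215, 0.215]
ft_force: [0.3, 1.7, 4.0]
width: 13.7
t: 17.58
ee_pos: [550.3, -186.5, 93.3]
orientation: [-1.56, -0.215, 0.215]
ft_force: [-0.3, 1.6, 4.0]
width: 13.8
```

```bash
python3 -m creep '[{"tx":0,"ty":0,"tz":-1,"rx":0,"ry":0,"rz":0,"fingers":255},{"tx":0,"ty":0,"tz":-1,"rx":0,"ry":0,"rz":0,"fingers":255}]'; python3 -m creep '[{"tx":0,"ty":0,"tz":-0.6,"rx":0,"ry":0,"rz":0,"fingers":255},{"tx":0,"ty":0,"tz":-0.6,"rx":0,"ry":0,"rz":0,"fingers":255}]';python3 -m creep '[{"tx":0,"ty":0,"tz":-0.6,"rx":0,"ry":0,"rz":0,"fingers":255},{"tx":0,"ty":0,"tz":-0.6,"rx":0,"ry":0,"rz":0,"fingers":255}]'
```

```text
t: 17.82
ee_pos: [550.3, -186.5, 92.3]
orientation: [-1.56, -0.215, 0.215]
ft_force: [0.0, 1.5, 6.0]
width: 13.7
t: 18.08
ee_pos: [550.3, -186.5, 92.1]
orientation: [-1.56, -0.215, 0.215]
ft_force: [-0.7, 1.3, 8.2]
width: 13.7
t: 18.32
ee_pos: [550.3, -186.5, 91.9]
orientation: [-1.56, -0.216, 0.215]
ft_force: [-2.5, 2.7, 12.7]
width: 13.6
```

It hits the stop at about 92 mm (predicted 92.3), and force climbs past 7 N to 12.7 N. I'll hold and verify.

```bash
python3 -m creep '[{"tx":0,"ty":0,"tz":-0.3,"rx":0,"ry":0,"rz":0,"fingers":255},{"tx":0,"ty":0,"tz":-0.3,"rx":0,"ry":0,"rz":0,"fingers":255},{"tx":0,"ty":0,"tz":-0.3,"rx":0,"ry":0,"rz":0,"fingers":255},{"tx":0,"ty":0,"tz":-0.3,"rx":0,"ry":0,"rz":0,"fingers":255},{"tx":0,"ty":0,"tz":-0.3,"rx":0,"ry":0,"rz":0,"fingers":255},{"tx":0,"ty":0,"tz":-0.3,"rx":0,"ry":0,"rz":0,"fingers":255}]'; python3 - <<'E'
from h import *
d=grab('wrist','w14');s=grab('side','s14');t=grab('top','t14');o=ctrl.get_obs(); print(o['ee_pos'],o['ft_force'],o['moment'],o['width'],o['t'])
p=np.array(s['pixels'])[170:320,270:480];cv2.imwrite('pics/zs14.png',cv2.resize(p,None,fx=3.7,fy=3.7,interpolation=cv2.INTER_CUBIC))
E
```

```text
t: 19.08
ee_pos: [550.4, -186.5, 91.9]
orientation: [-1.56, -0.216, 0.215]
ft_force: [-2.3, 2.4, 15.3]
width: 13.6
[ 550.40549691 -186.49447756   91.87436282] [-3.31598625  1.98389838 14.91754516] [ 0.50306571  0.55655578 -0.03538524] 13.674991291540987 19.225
```

View pics/zs14.png

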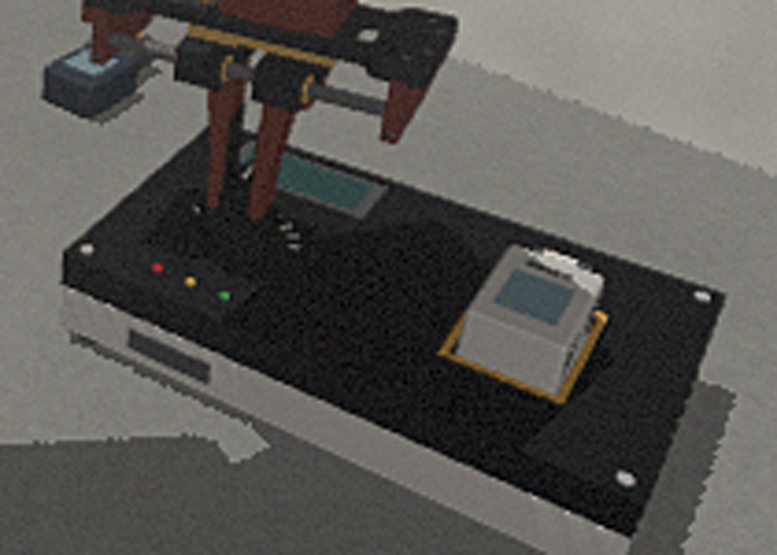

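View pics/w14.png

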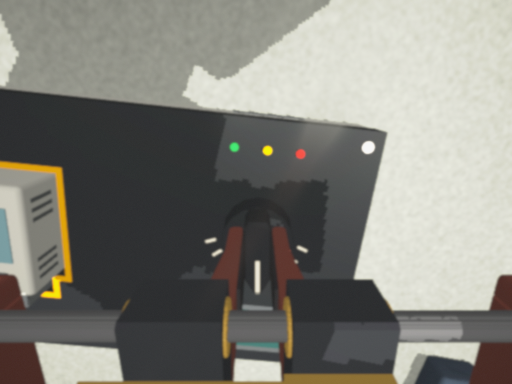

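View pics/t14.png

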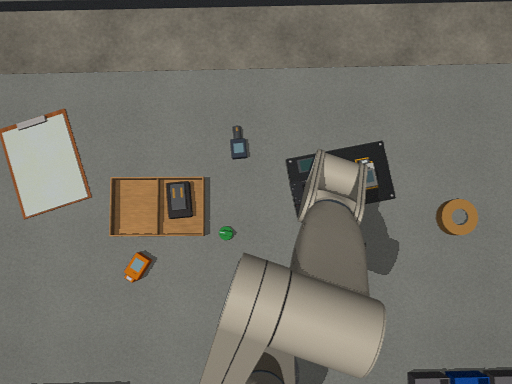

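The knob hides the disc completely. The white line sits at the same pixels in the hand as before (rows 260–293), so it hasn't slipped. The pack is seated and the other items are where they were. I'm handing in.

```bash
python3 -c "
from workcell import ctrl
print(ctrl.close_job()); print(ctrl.get_obs()['ft_force'],ctrl.get_obs()['t'])"
```

```text
the job is handed in; nothing more can be done
None
the job is handed in; nothing more can be done
```

The light-grey pack is in the tester bay, and the black knob is on the D-shaft, held pressed against its stop. I handed the job in at about 19.2 s.

- **Pack:** I lowered it in the grip and released it on the bay floor. It touched down at TCP z 73.3 mm against 73.2 expected, and the side view shows it sitting level in the outline.
- **Knob:** I aligned it with the red line and it slid over the shaft with no axial force. The spring began to push back within about 1 mm of the expected home height. The stop came at TCP z 91.9 mm against 92.3 expected.
- **Press:** the last reading was a steady upward force of about 15 N, above the 7 N needed. The white line had not moved in the grip, so the knob did not slip.
- **Other items:** the big pack, the stem pack, the orange pack and the green knob are where they were.

**Checks that disagreed or were limited:**
- The first move call was refused because its rows lacked two keys; nothing moved.
- My measurements of where the shaft lay relative to the held knob differed by about 1 mm between views. I used a value in between, and the knob went on at the first try.
- The pack's top measured 45 to 51 mm high before the grasp, depending on the view, against 54 mm from the text. I set the grip height from the text figure, and the later touchdown fitted it.
- The plunger travel could not be read directly. That it is fully down is inferred from the height and the force.

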